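# Put the press dies away in their graded tray

### The job

The steel dies of the snap press have been left standing about on the sewing desk. Pull the die tray right out from under the chest by its handle, stand each die upright and fully down in the hole of the graded row that fits its diameter, and when all of them are in, ease the tray gently all the way home. Leave the other things on the desk where they are.

Things in the scene. Friction and masses are not known exactly. Their poses are not given: they have to be found in the camera images.
- chest: low wooden chest fixed to the desk, 180 mm deep (its x), 340 mm wide (its y), 81 mm tall, open in front, with a sliding die tray under its top board (its underside 66 mm above the desk); a tin and a box stand on its rear half, up to 114 mm. Origin: centre of its underside; its front face is 90 mm from the origin towards its -x, facing the robot. It never moves during a run
- tray (a joint): how far the wooden die tray is pulled out of the chest, m: 0 = fully home, 0.135 = fully out (end stop). It slides along the chest's -x, with friction of about 2 N plus 12 N per m/s, and stays where it is left. Fully out, its row of holes lies 60 mm in front of the chest's front face. It can go home only if no die stands higher than 66 mm above the desk
- tray_row (a point): middle of the tray's top, 40 mm above the desk, on the line of the holes; axes as the chest's. The tray is a slab 150 mm (x) by 300 mm (y) with five blind holes in a row along y, graded in size, 14 mm of wood between neighbours; 75 mm in front of the row stands a front panel 12 mm thick, 336 mm wide, its top 64 mm above the desk
- handle (a point): middle of the tray's steel bar handle: a round bar 11 mm thick and 100 mm long along the chest's y, 50 mm above the desk, 35 mm in front of the front panel, held by a thin post near each end, 85 mm apart; it moves with the tray
- hole30 (a point): centre of the mouth of the smallest hole of the tray, 40 mm above the desk: 32 mm across with a 1.5 mm chamfer, 15 mm deep, for the 30 mm die; its axes are the chest's (z up). It lies 122 mm to the chest's +y of the middle of the row
- hole36 (a point): centre of the mouth of the second smallest hole of the tray, 40 mm above the desk: 38 mm across with a 1.5 mm chamfer, 15 mm deep, for the 36 mm die; its axes are the chest's (z up). It lies 73 mm to the chest's +y of the middle of the row
- hole42 (a point): centre of the mouth of the middle hole of the tray, 40 mm above the desk: 44 mm across with a 1.5 mm chamfer, 15 mm deep, for the 42 mm die; its axes are the chest's (z up). It lies 18 mm to the chest's +y of the middle of the row
- hole48 (a point): centre of the mouth of the second largest hole of the tray, 40 mm above the desk: 50 mm across with a 1.5 mm chamfer, 15 mm deep, for the 48 mm die; its axes are the chest's (z up). It lies 43 mm to the chest's -y of the middle of the row
- hole54 (a point): centre of the mouth of the largest hole of the tray, 40 mm above the desk: 56 mm across with a 1.5 mm chamfer, 15 mm deep, for the 54 mm die; its axes are the chest's (z up). It lies 110 mm to the chest's -y of the middle of the row
- die30: press die: plain turned steel cylinder 30 mm in diameter and 32 mm tall, 113 g give or take a tenth, standing upright on the desk; in some runs absent. Origin: centre of its underside, z along its axis, up. Fully down in its hole, its top stands 17 mm above the tray
- die36: press die: plain turned steel cylinder 36 mm in diameter and 32 mm tall, 163 g give or take a tenth, standing upright on the desk; in some runs absent. Origin: centre of its underside, z along its axis, up. Fully down in its hole, its top stands 17 mm above the tray
- die42: press die: plain turned steel cylinder 42 mm in diameter and 32 mm tall, 222 g give or take a tenth, standing upright on the desk; in some runs absent. Origin: centre of its underside, z along its axis, up. Fully down in its hole, its top stands 17 mm above the tray
- die48: press die: plain turned steel cylinder 48 mm in diameter and 32 mm tall, 290 g give or take a tenth, standing upright on the desk; in some runs absent. Origin: centre of its underside, z along its axis, up. Fully down in its hole, its top stands 17 mm above the tray
- die54: press die: plain turned steel cylinder 54 mm in diameter and 32 mm tall, 366 g give or take a tenth, standing upright on the desk; in some runs absent. Origin: centre of its underside, z along its axis, up. Fully down in its hole, its top stands 17 mm above the tray
- spool_a: bystander: grey thread spool standing on end, 40 mm across, 50 mm tall; origin at the centre of its underside
- spool_b: bystander: blue thread spool standing on end, 32 mm across, 36 mm tall; origin at the centre of its underside
- pincushion: bystander: round grey pincushion with pins, 82 mm across, 51 mm tall; origin at the centre of its underside
- button_jar: bystander: clear screw-top jar with a steel cap, 68 mm across, 85 mm tall; origin at the centre of its underside
- tape_measure: bystander: flat round white tape measure, 62 mm across, 16 mm thick; origin at the centre of its underside
- shears: bystander: fabric shears lying flat, 220 mm long, 12 mm thick; origin at the pivot, blades towards its +x (120 mm), black finger loops towards its -x (105 mm, 100 mm across)
Mind the look-alikes: they are no part of the job. Leave any orange look-alike of the die36 alone. Leave any yellow look-alike of the die54 alone.

How it is judged (in metres and radians):
On the way, in this order (a step that is already met when the one before it is completed fails the run):
1. the die tray is pulled out of the chest (value of joint tray above 0.115 m), for 0.2 s.
2. every die is fully down in the hole of its own size (horizontal distance between die30 and hole30 below 0.005 m and z of die30 in the frame of hole30 below -0.0125 m and angle between each of die30, die36, die42, die48, die54's own z axis and vertical below 0.12 rad and horizontal distance between die36 and hole36 below 0.005 m and z of die36 in the frame of hole36 below -0.0125 m and horizontal distance between die42 and hole42 below 0.005 m and z of die42 in the frame of hole42 below -0.0125 m and horizontal distance between die48 and hole48 below 0.005 m and z of die48 in the frame of hole48 below -0.0125 m and horizontal distance between die54 and hole54 below 0.005 m and z of die54 in the frame of hole54 below -0.0125 m), for 0.2 s.
At the end, for the whole second after the job is handed in: Every die there is stands upright (within 7 degrees) in the hole of its own size, within 5 mm of its centre and at least 12.5 mm deep, at rest, and the tray is home (pulled out less than 6 mm) (all of step 2 and value of joint tray below 0.006 m and linear speed of each of die30, die36, die42, die48, die54 below 0.02 m/s); the robot touches nothing.
It fails at once if the tray is slammed (moves inwards faster than 0.35 m/s) (velocity of joint tray below -0.35 m/s).
It fails at once if one of the other things on the desk is shifted by more than 25 mm (distance of any of spool_a, spool_b, pincushion, button_jar, tape_measure, shears from where it was at the start of the episode above 0.025 m).
Of die30, die36, die42, die48, die54 only 4 to 5 are there at a start; the rules pass over those that are not, and their reading is None.
At some moment in a run one of die42, die48, die54 may be knocked a few centimetres aside while the robot is not near it.
It also fails if it takes over 208 s, if anything falls off the work surface, if the arm or the gripper's body presses on something with over 40 N, if the wrist force passes 120 N, or if a joint passes its speed limit or range.

### The arm

A 7-joint arm with a two-finger parallel gripper is mounted at the origin on the work surface. World frame = base frame: x ahead of the robot, y to its left, z up, the work surface at z = 0. Lengths are in mm, angles in rad, forces in N, time in s.
With the tool pointing down it reaches from about 425 to 950 mm from the base axis. Payload 4.7 kg.
Tool frame: the origin (TCP) lies on the centre line of the jaws, within the pads' length; the fingertips stand 22 mm ahead of it and the grasp point (between the pads) lies 3 mm ahead of it; z points along the fingers, x is the direction in which the jaws open and shut, and the axes are right-handed (so a half turn about z gives the same grasp; the last joint's range is limited). The gripper opens to 85 mm and grips with 20 to 120 N. Pads are 22 mm wide; open, the fingers measure 114 mm over their backs; the gripper's body (76 mm by 85 mm) begins 54 mm behind the grasp point. The pads swing forward as they close: fully open they stand 13 mm farther back than shut.
Start: joints at [1.276, 0.469, -0.049, 1.532, 0.024, 1.141, -0.082], TCP at [177.355, -651.3, 253.335] pointing down, gripper open.
Joint ranges: [-2.59, 2.59], [-0.33, 1.99], [-1.39, 1.29], [0.1, 2.45], [-1.04, 4.18], [0.21, 1.99], [-2.66, 2.66]. Speed limits (rad/s): [2.57, 2.57, 3.14, 3.14, 3.14, 3.14, 3.14].

### API

Orientations are given as a rotation vector (axis times angle).
In Python, from workcell import arm gives the robot as it stands. The module is installed in compiled form; this text tells all that it offers.
- The arm moves only by the shell command python3 -m handwheel 'ROWS'. ROWS is a JSON object of lists of equal length, an entry for each row: "turn": the turn, a rotation vector about the tool's x, y, z in degrees, a list of three; "offset": the shift along the tool's x, y, z in m, a list of three; "gripper": the finger opening in m, from 0 to 0.0854. In form: {"turn": [[wx, wy, wz], ...], "offset": [[x, y, z], ...], "gripper": [gripper, ...]}. A call has 1 to 10 rows; each row is the pose to reach, as a shift and turn from the pose commanded when the call began, along the tool's axes at that moment; what a row does not reach only later rows make up. A row lasts 1/12 s, in which the tool goes at most 41.7 mm and 7.16 degrees, less where a joint would pass 70% of its speed; a pose out of reach is approached as far as the arm can. A call with a gripper value outside its range is refused whole. The fingers move at their own pace and stop on an object; the grip force is fixed at half the most. Time passes only in rows, so rows that repeat a pose let the fingers close. It gives the time, the measured TCP pose, the force and the opening at its end, in the units of the state.
- arm.state(): the state, without advancing time (a new reading comes with each control period).
- arm.capture(name): name is "scene" or "top" or "wrist"; returns the picture (384x512x3 uint8, red, green, blue); there is no depth.
- arm.calibration(name): a dict with "fx", "fy", "cx", "cy" (pixels), "k1" (the pictures are not rectified: a ray, as slopes to the right and down, at radius r is drawn at 1 + k1 r^2 times it, then the intrinsics apply), "rvec" (rotation vector, rad) and "tvec" (3), from world to camera coordinates, as OpenCV has them. Camera axes: x right, y down, z forward; pixel columns grow to the right and rows downward; lengths in mm; the calibration is good to about 2 mm. A picture is of the moment at which its call begins: read the wrist's pose just before it. calibration takes no time and is no camera call; for the wrist camera it gives the pose at the moment of the call.
- arm.hand_in(): hands the job in, once; it reports no verdict.
The state is a dict: "t": time; "joint_pos": joint angles; "qd": joint speeds; "effort": joint torques, N m; "ee_pos": TCP position; "orientation": TCP orientation; "wrist_force": force on the tool from outside, world axes, zero at the start; "ft_torque": the same for the moment, N m; "width": finger opening in mm.
Only numpy, scipy, OpenCV 4.12 (cv2) and the standard library are available. Lean on these libraries where they do the work, as an engineer would, in place of code of your own. Each camera call takes 0.05 s, during which the arm holds its last target. There are 200 camera calls.

## Working session

There is one attempt and no reset: what is moved stays moved. The work goes in short steps, Python scripts to look and compute and a shell command to move; the robot and the scene stay as the last step left them, time stands still between calls to the robot, and variables do not carry over. Pictures are saved under pics/ and viewed, about 12 in all and at most 16, crops included, and the job is handed in when it is done.

```bash
mkdir -p pics
cat > h.py <<'E'
import numpy as np, cv2
from workcell import arm
from scipy.spatial.transform import Rotation as R
def cap(n,f):
    c=arm.calibration(n); im=arm.capture(n); cv2.imwrite('pics/'+f,im[:,:,::-1]); return im,c
def ray(c,u,v,z):
    K=np.array([[c['fx'],0,c['cx']],[0,c['fy'],c['cy']],[0,0,1.]])
    p=cv2.undistortPoints(np.array([[[u,v]]],float),K,np.array([c['k1'],0,0,0,0.]))[0,0]
    Rm=R.from_rotvec(np.ravel(c['rvec'])).as_matrix(); t=np.ravel(c['tvec'])
    o=-Rm.T@t; d=Rm.T@np.array([p[0],p[1],1]); return o+d*(z-o[2])/d[2]
def proj(c,P):
    K=np.array([[c['fx'],0,c['cx']],[0,c['fy'],c['cy']],[0,0,1.]])
    return cv2.projectPoints(np.array([P],float).reshape(-1,1,3),np.ravel(c['rvec']),np.ravel(c['tvec']),K,np.array([c['k1'],0,0,0,0.]))[0].reshape(-1,2)
def to_tool(P,s=None):
    "world target TCP (mm) -> offset in m in tool axes"
    s=s or arm.state(); return R.from_rotvec(s['orientation']).inv().apply(np.array(P)-s['ee_pos'])/1000
E
python3 - <<'E'
from h import *
s=arm.state();print(s);print(R.from_rotvec(s['orientation']).as_matrix().round(3))
ims=[]
for n in ("scene","top"):
    im,c=cap(n,n+'0.png');print(n,c)
E
```

```text
{'t': 0.0, 'joint_pos': array([ 1.27613288,  0.46941957, -0.04860977,  1.53370426,  0.02412087,
        1.14101357, -0.08230108]), 'qd': array([ 0.00024678,  0.00011114,  0.00018265,  0.00071345, -0.00041115,
       -0.00018881, -0.00114308]), 'effort': array([-6.80099547e-04, -5.10305750e+01, -4.65749949e-02, -2.37713081e+01,
        1.07539757e-02,  7.60860101e-03,  7.69773045e-07]), 'ee_pos': array([ 177.15565119, -650.76613   ,  252.27181109]), 'orientation': array([-2.49533844,  1.90679036,  0.00252246]), 'wrist_force': array([-0.10472551, -0.34982193, -0.33660217]), 'ft_torque': array([-0.01105166,  0.00099801,  0.00055164]), 'width': 85.50261023178709}
[[ 0.263 -0.965 -0.001]
 [-0.965 -0.263  0.002]
 [-0.002  0.    -1.   ]]
scene {'fx': 412.6840265812898, 'fy': 412.6840265812898, 'cx': 246.04785271503854, 'cy': 183.7214973956368, 'k1': 0.050109364924899556, 'rvec': array([ 1.71233464,  1.70036604, -0.78096738]), 'tvec': array([   3.15413859, -308.50008556, 1683.5527787 ])}
top {'fx': 425.6719783511591, 'fy': 425.6719783511591, 'cx': 258.9978948691118, 'cy': 185.5935406644542, 'k1': 0.004378543422974841, 'rvec': array([ 2.12786047, -2.1023718 ,  0.2129223 ]), 'tvec': array([ -40.2476225 ,  549.60246245, 1430.18559841])}
```

View pics/top0.png

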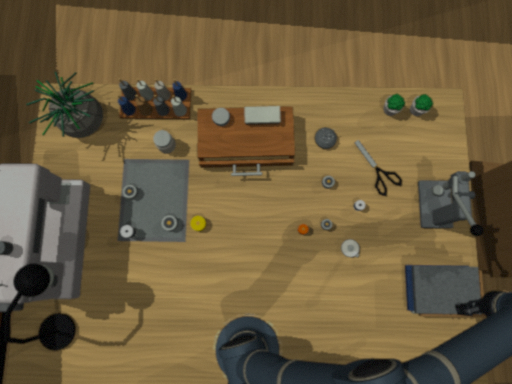

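View pics/scene0.png

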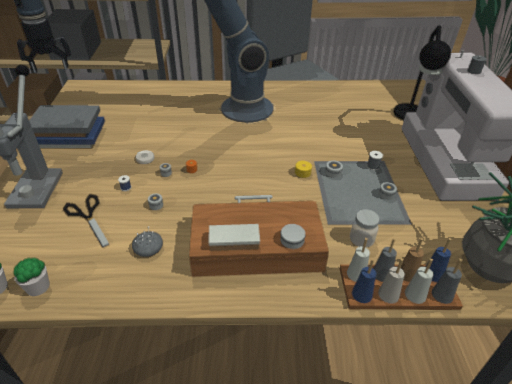

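Candidates (top picture): dies (328,182), (327,225), (130,192), (170,223). Look-alikes are the orange one (304,230), the yellow one (198,224), spools (127,231) grey and (360,205) blue, and the tape (350,248). One close crop to check.

Run:
```python
from h import *
im=cv2.imread('pics/top0.png');c=arm.calibration('top')
a=cv2.resize(im[170:260,110:220],None,fx=5,fy=5,interpolation=cv2.INTER_CUBIC)
b=cv2.resize(im[170:260,280:376],None,fx=5,fy=5,interpolation=cv2.INTER_CUBIC)
d=cv2.resize(im[95:185,190:300],None,fx=5,fy=5,interpolation=cv2.INTER_CUBIC)
o=np.zeros((900,1030,3),np.uint8);o[:450,:550]=a;o[:450,550:1030]=b;o[450:,:550]=d
cv2.imwrite('pics/crop1.png',cv2.resize(o,None,fx=.66,fy=.66))
for u,v,z in [(328,182,32),(327,225,32),(130,192,32),(170,223,32),(304,230,32),(198,224,32),(127,231,50),(235,174,50),(260,173,50),(197,164,81),(295,164,81)]:
    print(u,v,ray(c,u,v,z).round(0))
```

```text
328 182 [ 571. -279.   32.]
327 225 [ 418. -272.   32.]
130 192 [526. 422.  32.]
170 223 [418. 275.  32.]
304 230 [ 399. -192.   32.]
198 224 [416. 177.  32.]
127 231 [387. 417.  50.]
235 174 [592.  51.  50.]
260 173 [597. -37.  50.]
197 164 [619. 182.  81.]
295 164 [ 623. -157.   81.]
```

View pics/crop1.png

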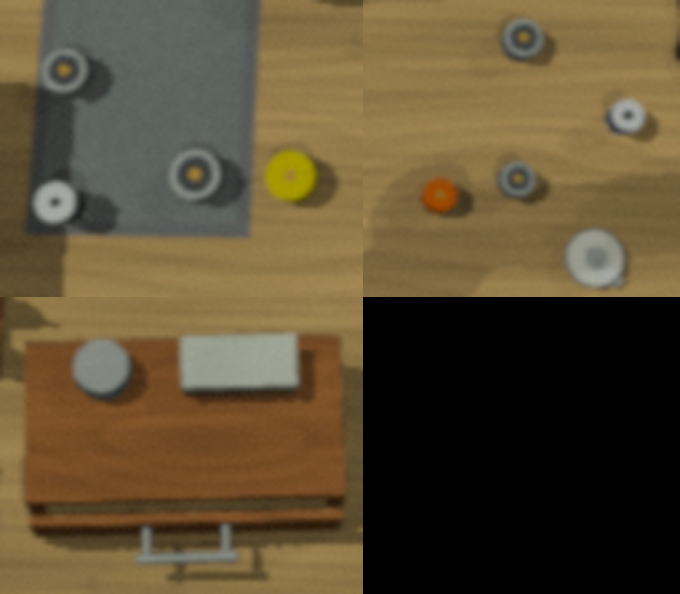

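Top picture: four grey dies. By size, die54 is at (170,223), die48 at (130,192), die42 at (328,182) and die36 at (327,225); die30 is absent. The handle is at about (247,174), near world (594,7). Moving above the handle.

```bash
python3 -m handwheel '{"turn":[[0,0,-37],[0,0,-37],[0,0,-37],[0,0,-37],[0,0,-37],[0,0,-37],[0,0,-37],[0,0,-37],[0,0,-37],[0,0,-37]],"offset":[[-0.266,-0.276,0],[-0.266,-0.276,0],[-0.266,-0.276,0],[-0.266,-0.276,0],[-0.266,-0.276,0],[-0.266,-0.276,0],[-0.266,-0.276,0],[-0.266,-0.276,0],[-0.266,-0.276,0],[-0.266,-0.276,0]],"gripper":[0.085,0.085,0.085,0.085,0.085,0.085,0.085,0.085,0.085,0.085]}'
python3 - <<'E'
from h import *
s=arm.state();print(s['ee_pos'],R.from_rotvec(s['orientation']).as_matrix().round(3),to_tool([565,7,230]))
E
```

```text
t: 0.93
ee_pos: [377.5, -315.0, 253.5]
orientation: [-2.975, 1.0, -0.001]
wrist_force: [-0.8, 0.0, 0.5]
width: 85.0
[ 377.47083692 -315.03868086  253.47425608] [[ 0.797 -0.604  0.002]
 [-0.604 -0.797  0.003]
 [-0.    -0.003 -1.   ]] [-0.04504388 -0.36985471  0.02461069]
```

```bash
python3 -m handwheel '{"turn":[[0,0,-37],[0,0,-37],[0,0,-37],[0,0,-37],[0,0,-37],[0,0,-37],[0,0,-37],[0,0,-37],[0,0,-37],[0,0,-37]],"offset":[[-0.045,-0.370,0.024],[-0.045,-0.370,0.024],[-0.045,-0.370,0.024],[-0.045,-0.370,0.024],[-0.045,-0.370,0.024],[-0.045,-0.370,0.024],[-0.045,-0.370,0.024],[-0.045,-0.370,0.024],[-0.045,-0.370,0.024],[-0.045,-0.370,0.024]],"gripper":[0.026,0.026,0.026,0.026,0.026,0.026,0.026,0.026,0.026,0.026]}'
python3 - <<'E'
from h import *
s=arm.state();print(s['ee_pos'],R.from_rotvec(s['orientation']).as_matrix().round(3))
im,c=cap('wrist','w1.png');print(c)
E
```

```text
t: 1.77
ee_pos: [567.1, 7.4, 229.2]
orientation: [-3.135, 0.002, -0.003]
wrist_force: [0.9, 0.9, 1.2]
width: 26.0
[567.13065651   7.37958584 229.17625199] [[ 1.    -0.002  0.002]
 [-0.002 -1.     0.007]
 [ 0.002 -0.007 -1.   ]]
{'fx': 265.97577432820157, 'fy': 265.97577432820157, 'cx': 258.95570798267875, 'cy': 192.09228530344708, 'k1': 0.02156731744800755, 'rvec': array([-2.83400474e+00,  1.54522340e-03, -2.65899467e-03]), 'tvec': array([-567.0137279 ,  -22.54667341,  358.17588257])}
```

View pics/w1.png

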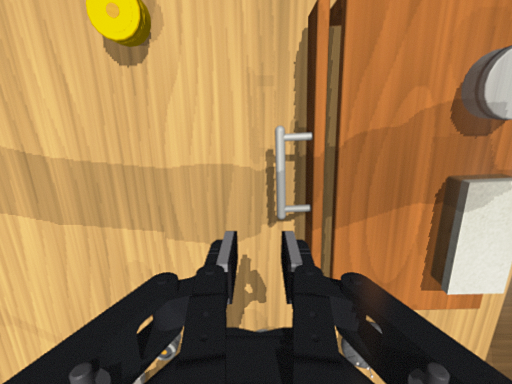

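Wrist view: handle bar from (280,128) to (281,217). Chest top board front edge runs roughly from (345,5) to (335,305).

Run:
```python
from h import *
c=arm.calibration('wrist')
a=ray(c,280,129,50);b=ray(c,281,217,50);print(a,b,(a+b)/2)
print(ray(c,345,5,81),ray(c,335,305,81))
c=arm.calibration('top')
print(ray(c,231.8,174.4,50),ray(c,261.5,173.5,50),ray(c,198,156.5,81),ray(c,294,154,81))
print(arm.state()['ee_pos'])
```

```text
[588.36126208  59.14053604  50.        ] [591.6948122  -45.24459909  50.        ] [590.02803714   6.94796848  50.        ]
[639.2011379  164.07504457  81.        ] [ 656.98466523 -148.01013617   81.        ]
[590.25279973  62.66234685  50.        ] [594.77536052 -41.90595056  50.        ] [645.52012755 179.64591794  81.        ] [ 658.58988368 -154.18952692   81.        ]
[565.72367854   3.1931158  228.85710383]
```

Run:
```python
from h import *
s=arm.state();print(s['ee_pos'],to_tool([590.5,7,110]))
```

```text
[565.72367854   3.1931158  228.85710383] [ 0.02477415 -0.00354802  0.11886557]
```

```bash
python3 -m handwheel '{"turn":[[0,0,-2.5],[0,0,-2.5],[0,0,-2.5],[0,0,-2.5],[0,0,-2.5],[0,0,-2.5],[0,0,-2.5],[0,0,-2.5]],"offset":[[0.025,-0.003,0.119],[0.025,-0.003,0.119],[0.025,-0.003,0.119],[0.025,-0.003,0.119],[0.025,-0.003,0.119],[0.025,-0.003,0.119],[0.025,-0.003,0.119],[0.025,-0.003,0.119]],"gripper":[0.021,0.021,0.021,0.021,0.021,0.021,0.021,0.021]}'
python3 - <<'E'
from h import *
s=arm.state();print(s['ee_pos'],s['width'],R.from_rotvec(s['orientation']).as_matrix().round(3))
im,c=cap('wrist','w2.png');print(proj(c,[590.5,7,50]),proj(c,[588.4,57,50]),proj(c,[592.6,-43,50]), arm.state()['ee_pos'])
E
```

```text
t: 2.48
ee_pos: [591.0, 0.4, 113.0]
orientation: [3.141, 0.047, 0.007]
wrist_force: [0.3, -0.1, -0.3]
width: 20.7
[5.91043205e+02 3.60415832e-01 1.13009953e+02] 20.66025302171016 [[ 1.     0.03   0.005]
 [ 0.03  -1.    -0.001]
 [ 0.004  0.001 -1.   ]]
[[258.89739132 210.02390636]] [[258.04776337 141.53907379]] [[259.62321901 268.58089317]] [5.90843213e+02 3.92931913e-01 1.12739246e+02]
```

View pics/w2.png

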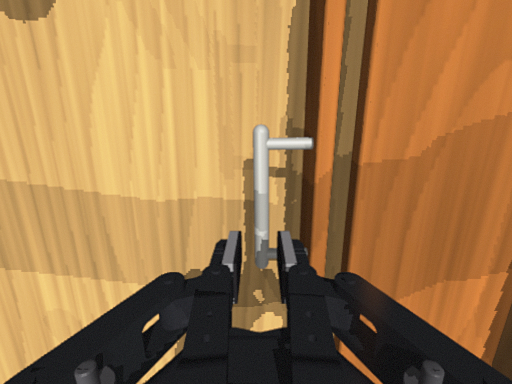

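The bar shows at u≈262 between jaws at 240 and 280. It is centred to about 1 mm, so I go down, grip and read the state.

```bash
python3 -m handwheel '{"turn":[[0,0,0],[0,0,0],[0,0,0],[0,0,0],[0,0,0],[0,0,0],[0,0,0],[0,0,0],[0,0,0],[0,0,0]],"offset":[[0.0015,-0.008,0.03],[0.0015,-0.008,0.04],[0.0015,-0.008,0.05],[0.0015,-0.008,0.06],[0.0015,-0.008,0.06],[0.0015,-0.008,0.06],[0.0015,-0.008,0.06],[0.0015,-0.008,0.06],[0.0015,-0.008,0.06],[0.0015,-0.008,0.06]],"gripper":[0.021,0.021,0.021,0.021,0.021,0.021,0.0,0.0,0.0,0.0]}'
python3 - <<'E'
from h import *
s=arm.state();print(s['ee_pos'],s['width'],s['wrist_force'],R.from_rotvec(s['orientation']).as_matrix().round(3))
E
```

```text
t: 3.37
ee_pos: [591.9, 8.5, 51.0]
orientation: [3.141, 0.047, 0.003]
wrist_force: [1.2, -0.3, 0.4]
width: 8.7
[591.88095898   8.49928604  51.01152133] 8.743827618465607 [ 1.16933659 -0.34042404  0.36683045] [[ 1.     0.03   0.002]
 [ 0.03  -1.    -0.   ]
 [ 0.002  0.    -1.   ]]
```

```bash
python3 -m handwheel '{"turn":[[0,0,0],[0,0,0],[0,0,0],[0,0,0],[0,0,0],[0,0,0],[0,0,0],[0,0,0],[0,0,0],[0,0,0]],"offset":[[0,0,0],[0,0,0],[-0.005,0,0],[-0.015,0,0],[-0.027,0,0],[-0.04,0,0],[-0.053,0,0],[-0.066,0,0],[-0.08,0,0],[-0.09,0,0]],"gripper":[0,0,0,0,0,0,0,0,0,0]}'; python3 -m handwheel '{"turn":[[0,0,0],[0,0,0],[0,0,0],[0,0,0],[0,0,0]],"offset":[[-0.008,0,0],[-0.012,0,0],[-0.016,0,0],[-0.016,0,0],[-0.016,0,0]],"gripper":[0,0,0,0,0]}'
```

```text
t: 4.2
ee_pos: [500.9, 5.0, 51.0]
orientation: [3.14, 0.047, 0.003]
wrist_force: [3.0, -3.5, 3.8]
width: 9.3
t: 4.62
ee_pos: [484.4, 4.4, 50.9]
orientation: [3.139, 0.046, -0.002]
wrist_force: [-0.7, -4.1, 10.6]
width: 9.1
```

```bash
for i in 1; do python3 -m handwheel '{"turn":[[0,0,0],[0,0,0],[0,0,0],[0,0,0],[0,0,0]],"offset":[[-0.004,0,0],[-0.008,0,0],[-0.012,0,0],[-0.012,0,0],[-0.012,0,0]],"gripper":[0,0,0,0,0]}'; python3 -m handwheel '{"turn":[[0,0,0],[0,0,0],[0,0,0],[0,0,0],[0,0,0]],"offset":[[-0.003,0,0],[-0.006,0,0],[-0.009,0,0],[-0.009,0,0],[-0.009,0,0]],"gripper":[0,0,0,0,0]}'; done
```

```text
t: 5.03
ee_pos: [472.7, 4.0, 50.9]
orientation: [3.139, 0.046, -0.001]
wrist_force: [-0.4, -5.1, 9.2]
width: 9.4
t: 5.45
ee_pos: [467.1, 3.7, 51.0]
orientation: [3.141, 0.046, 0.01]
wrist_force: [8.5, -5.7, -1.0]
width: 8.9
```

```bash
python3 -m handwheel '{"turn":[[0,0,0],[0,0,0],[0,0,0],[0,0,0],[0,0,0],[0,0,0],[0,0,0]],"offset":[[0.003,0,0],[0.003,0,0],[0.003,0,0],[0.003,0,0],[0.003,0,-0.02],[0.003,0,-0.05],[0.003,0,-0.08]],"gripper":[0.021,0.021,0.021,0.021,0.021,0.021,0.021]}'; python3 -m handwheel '{"turn":[[0,0,0],[0,0,0],[0,0,0],[0,0,0],[0,0,0],[0,0,0],[0,0,0]],"offset":[[0.03,0.065,-0.14],[0.03,0.065,-0.14],[0.03,0.065,-0.14],[0.03,0.065,-0.14],[0.03,0.065,-0.14],[0.03,0.065,-0.14],[0.03,0.065,-0.14]],"gripper":[0.021,0.021,0.021,0.06,0.085,0.085,0.085]}'
python3 - <<'E'
from h import *
s=arm.state()
im,c=cap('wrist','w3.png');print(c['rvec'],c['tvec'],s['ee_pos'])
im,c=cap('top','top1.png')
E
```

```text
t: 6.03
ee_pos: [465.4, 5.4, 130.2]
orientation: [-3.14, -0.049, 0.007]
wrist_force: [0.5, -0.5, 0.3]
width: 21.0
t: 6.62
ee_pos: [497.8, -58.6, 269.2]
orientation: [-3.141, -0.048, 0.004]
wrist_force: [0.1, -0.3, -1.5]
width: 68.5
[-2.82725082 -0.04526046 -0.0031919 ] [-494.45625612 -115.15014228  372.84172556] [497.83881056 -58.61303774 269.17858717]
```

View pics/w3.png

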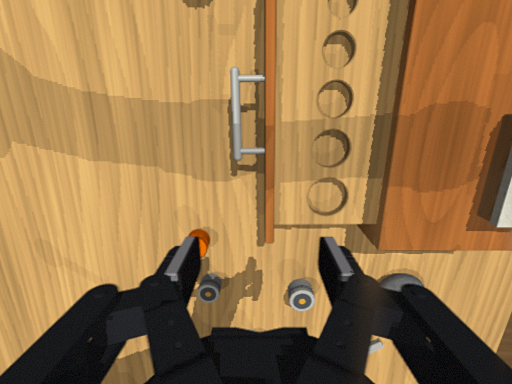

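Wrist view with the tray out: hole mouths at about (338,49) for 36, (334,99) for 42, (331,148) for 48 and (327,196) for 54. Die42 is at (301,297) and die36 at (208,290).

Run:
```python
from h import *
c=arm.calibration('wrist')
P=np.array([ray(c,*p,40)[:2] for p in [(338.5,49),(334.5,99.5),(330.5,148),(327.5,196)]]);off=np.array([73,18,-43,-110.])
print(P.round(1))
fx=np.polyfit(off,P[:,0],1);fy=np.polyfit(off,P[:,1],1);print(fx,fy,np.degrees(np.arctan2(-fx[0],fy[0])))
a=ray(c,235,70,50);b=ray(c,237,158,50);print('handle',a,b,(a+b)/2)
print('d42',ray(c,301,296,32)-[0,0,32],'d36',ray(c,208,289,32))
print(arm.state()['ee_pos'])
```

```text
[[584.1  86.6]
 [586.3  31.5]
 [588.5 -27.9]
 [592.  -93.9]]
[-4.27120922e-02  5.87057659e+02] [ 0.98459528 14.33322104] 2.4839538500243226
handle [464.64021357  59.63940928  50.        ] [467.58500559 -43.13310981  50.        ] [466.11260958   8.25314973  50.        ]
d42 [ 570.48733683 -266.8599798     0.        ] d36 [ 421.58819222 -258.80654837   32.        ]
[497.69589279 -58.29247364 268.60413705]
```

```bash
cat >> h.py <<'E'
def dies(im,c,zt=32):
    "grey ring blobs with a saturated centre: world xy of dot at height zt, ring radius mm"
    h=cv2.cvtColor(im,cv2.COLOR_RGB2HSV); g=((h[...,1]<75)&(h[...,2]>45)).astype(np.uint8)
    g=cv2.morphologyEx(g,cv2.MORPH_CLOSE,np.ones((2,2),np.uint8))
    cs,hi=cv2.findContours(g,cv2.RETR_CCOMP,cv2.CHAIN_APPROX_NONE); out=[]
    for i,k in enumerate(cs):
        p=hi[0][i][3]
        if p<0 or not 4<cv2.contourArea(k)<700: continue
        m=np.zeros(g.shape,np.uint8);cv2.drawContours(m,[k],-1,1,-1)
        if h[...,1][m>0].max()<110: continue
        (u,v),r=cv2.minEnclosingCircle(k);(U,V),RR=cv2.minEnclosingCircle(cs[p])
        if RR>90: continue
        P=ray(c,u,v,zt); Q=ray(c,U+RR,V,zt); S=ray(c,U,V,zt)
        out.append((round(u),round(v),P[:2].round(1),'R',round(float(np.linalg.norm(Q-S)),1),'blobc',S[:2].round(1)))
    return out
E
python3 - <<'E'
from h import *
c=arm.calibration('wrist');Rm=R.from_rotvec(c['rvec']).as_matrix();print(-Rm.T@c['tvec'],Rm[2])
im=cv2.imread('pics/w3.png')[:,:,::-1].copy()
for d in dies(im,c):print(d)
hsv=cv2.cvtColor(im,cv2.COLOR_RGB2HSV);print(hsv[296,285:318].tolist())
for d in dies(cv2.imread('pics/top1.png')[:,:,::-1].copy(),arm.calibration('top')):print(d)
print(to_tool([500,-320,215]))
E
```

```text
[494.98663703  21.53594753 388.26181397] [ 0.00635415 -0.30845678 -0.95121714]
(302, 302, array([ 573.8, -278.3]), 'R', 25.9, 'blobc', array([ 571.7, -266.1]))
(208, 295, array([ 422.1, -270.2]), 'R', 23.6, 'blobc', array([ 424.8, -257.8]))
[[18, 140, 138], [18, 135, 145], [17, 140, 135], [18, 120, 100], [30, 4, 62], [36, 12, 109], [17, 11, 162], [26, 9, 190], [30, 10, 196], [30, 12, 175], [15, 4, 120], [150, 6, 84], [105, 12, 83], [102, 15, 85], [114, 14, 88], [110, 17, 88], [115, 18, 86], [105, 18, 83], [110, 18, 87], [105, 12, 85], [105, 12, 87], [120, 6, 83], [120, 6, 79], [90, 9, 86], [40, 6, 124], [20, 9, 177], [30, 10, 196], [30, 7, 189], [21, 20, 170], [17, 92, 171], [17, 138, 212], [18, 134, 221], [18, 134, 212]]
(328, 224, array([ 419.5, -273.7]), 'R', 18.7, 'blobc', array([ 417.7, -271.9]))
(330, 182, array([ 570.9, -283.9]), 'R', 22.5, 'blobc', array([ 569.1, -281.5]))
(169, 223, array([417.4, 277.5]), 'R', 187.0, 'blobc', array([495. , 335.2]))
(130, 192, array([526.2, 422. ]), 'R', 187.0, 'blobc', array([495. , 335.2]))
(88, 116, array([809.5, 596.4]), 'R', 88.3, 'blobc', array([811.6, 636.1]))
(90, 100, array([868. , 596.3]), 'R', 88.3, 'blobc', array([811.6, 636.1]))
(86, 96, array([887.5, 612.8]), 'R', 88.3, 'blobc', array([811.6, 636.1]))
[-0.00583541  0.26169055  0.05341859]
```

```bash
python3 -m handwheel '{"turn":[[0,0,0],[0,0,0],[0,0,0],[0,0,0],[0,0,0],[0,0,0],[0,0,0],[0,0,0],[0,0,0],[0,0,0]],"offset":[[0.065,0.292,0.108],[0.065,0.292,0.108],[0.065,0.292,0.108],[0.065,0.292,0.108],[0.065,0.292,0.108],[0.065,0.292,0.108],[0.065,0.292,0.108],[0.065,0.292,0.108],[0.065,0.292,0.108],[0.065,0.292,0.108]],"gripper":[0.085,0.085,0.085,0.085,0.085,0.085,0.085,0.085,0.085,0.085]}'
python3 - <<'E'
from h import *
s=arm.state()
im,c=cap('wrist','w4.png');print(s['ee_pos'],arm.state()['ee_pos'],R.from_rotvec(s['orientation']).as_matrix().round(3))
for d in dies(im,c):print(d, to_tool([*d[2],100],s))
E
```

```text
t: 7.55
ee_pos: [571.7, -349.2, 159.3]
orientation: [-3.138, -0.045, 0.006]
wrist_force: [0.5, 0.5, 0.6]
width: 84.9
[ 571.68145451 -349.19048045  159.27325911] [ 572.52710034 -347.29608794  160.54187244] [[ 1.     0.029 -0.004]
 [ 0.029 -1.     0.003]
 [-0.004 -0.003 -1.   ]]
(186, 215, array([ 498.5, -375.4]), 'R', 52.7, 'blobc', array([ 480.1, -411.2])) [-0.07366242  0.02429269  0.05949367]
(265, 117, array([ 573.8, -278.7]), 'R', 21.8, 'blobc', array([ 574.4, -278.1])) [ 0.00437533 -0.07021175  0.05948009]
(91, 100, array([ 422. , -269.6]), 'R', 25.6, 'blobc', array([ 429.3, -269.2])) [-0.14710058 -0.08365322  0.0601337 ]
```

```bash
python3 -m handwheel '{"turn":[[0,0,0],[0,0,0],[0,0,0],[0,0,0],[0,0,0],[0,0,0]],"offset":[[0.0038,-0.070,0.06],[0.0038,-0.070,0.06],[0.0038,-0.070,0.06],[0.0038,-0.070,0.06],[0.0038,-0.070,0.06],[0.0038,-0.070,0.06]],"gripper":[0.065,0.065,0.065,0.065,0.065,0.065]}'
python3 - <<'E'
from h import *
for i in range(3):
    im,c=cap('wrist','w5.png');s=arm.state();print(s['ee_pos'],s['width'],to_tool([573.8,-278.7,38],s))
E
```

```text
t: 8.1
ee_pos: [575.3, -279.7, 103.7]
orientation: [3.139, 0.047, 0.003]
wrist_force: [0.2, -0.0, 0.1]
width: 65.0
[ 575.27067254 -280.36764455  103.79068691] 65.22340226953197 [-0.00156276 -0.00184271  0.06578389]
[ 575.1238556  -280.64524785  103.69557562] 65.23257339399963 [-0.00140263 -0.00210993  0.06568886]
[ 575.03014268 -280.59588599  103.51006915] 65.14049874667113 [-0.00129884 -0.00203834  0.06550447]
```

View pics/w5.png

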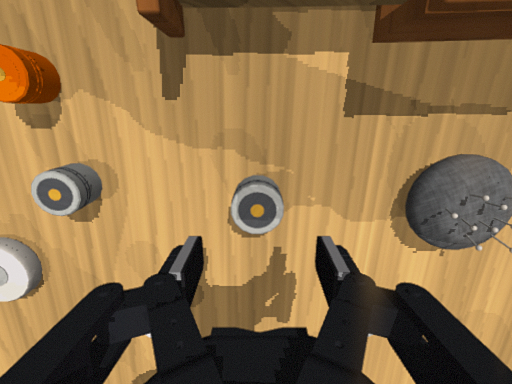

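Die42 is at (258,211), centred between the jaws (203 to 316), with die36 at (55,194) to its left. Descending and gripping.

```bash
python3 -m handwheel '{"turn":[[0,0,0],[0,0,0],[0,0,0],[0,0,0],[0,0,0],[0,0,0],[0,0,0],[0,0,0],[0,0,0],[0,0,0]],"offset":[[-0.0012,-0.002,0.03],[-0.0012,-0.002,0.05],[-0.0012,-0.002,0.0655],[-0.0012,-0.002,0.0655],[-0.0012,-0.002,0.0655],[-0.0012,-0.002,0.0655],[-0.0012,-0.002,0.0655],[-0.0012,-0.002,0.0655],[-0.0012,-0.002,0.0655],[-0.0012,-0.002,0.0655]],"gripper":[0.065,0.065,0.065,0.065,0.055,0.0,0.0,0.0,0.0,0.0]}'; python3 -m handwheel '{"turn":[[0,0,0],[0,0,0],[0,0,0],[0,0,0],[0,0,0],[0,0,0]],"offset":[[0,0,0],[0,0,-0.02],[0,0,-0.05],[0,0,-0.08],[0,0,-0.08],[0,0,-0.08]],"gripper":[0,0,0,0,0,0]}'
python3 - <<'E'
from h import *
cap('wrist','w6.png')
s=arm.state();print(s['ee_pos'],s['width'],s['wrist_force'],R.from_rotvec(s['orientation']).as_matrix().round(3))
print(to_tool([586,30,125],s))
E
```

```text
t: 9.08
ee_pos: [574.6, -277.8, 38.7]
orientation: [3.139, 0.047, 0.005]
wrist_force: [-0.6, -0.5, 6.0]
width: 39.3
t: 9.58
ee_pos: [574.3, -277.4, 118.7]
orientation: [3.139, 0.047, 0.005]
wrist_force: [-0.1, 0.1, -3.3]
width: 39.9
[ 572.91712717 -277.09411251  116.87151843] 39.6506227883327 [ 0.04706109  0.27755555 -2.53681749] [[ 1.    0.03 -0.  ]
 [ 0.03 -1.   -0.  ]
 [-0.    0.   -1.  ]]
[ 0.02231046 -0.30655856 -0.00825368]
```

Held. Moving so the wrist camera looks straight onto hole42.

```bash
python3 -m handwheel '{"turn":[[0,0,0],[0,0,0],[0,0,0],[0,0,0],[0,0,0],[0,0,0],[0,0,0],[0,0,0],[0,0,0],[0,0,0]],"offset":[[0.02,-0.232,-0.048],[0.02,-0.232,-0.048],[0.02,-0.232,-0.048],[0.02,-0.232,-0.048],[0.02,-0.232,-0.048],[0.02,-0.232,-0.048],[0.02,-0.232,-0.048],[0.02,-0.232,-0.048],[0.02,-0.232,-0.048],[0.02,-0.232,-0.048]],"gripper":[0,0,0,0,0,0,0,0,0,0]}'
cat >> h.py <<'E'
def holes(im,c,cen,yaw=2.4):
    g=cv2.medianBlur(cv2.cvtColor(im,cv2.COLOR_RGB2GRAY),3); a=np.radians(yaw); out={}
    for n,off in dict(h30=122,h36=73,h42=18,h48=-43,h54=-110).items():
        d=int(n[1:])+2; w=np.array([cen[0]-off*np.sin(a),cen[1]+off*np.cos(a),40])
        p=proj(c,w)[0]; 
        if not(20<p[0]<490 and 15<p[1]<370): continue
        t=np.linspace(0,2*np.pi,40); e=proj(c,np.c_[w[0]+d/2*np.cos(t),w[1]+d/2*np.sin(t),0*t+40]); r=np.ptp(e,0).mean()/2
        x0,y0=[int(max(0,q-r-14)) for q in p]; sub=cv2.resize(g[y0:int(p[1]+r+14),x0:int(p[0]+r+14)],None,fx=3,fy=3,interpolation=cv2.INTER_CUBIC)
        H=cv2.HoughCircles(sub,cv2.HOUGH_GRADIENT_ALT,1.5,10,param1=120,param2=.3,minRadius=int(3*r*.85),maxRadius=int(3*r*1.18))
        out[n]=(p.round(1),r.round(1),None if H is None else [(round(q[0]/3+x0,1),round(q[1]/3+y0,1),round(q[2]/3,1),ray(c,q[0]/3+x0,q[1]/3+y0,40)[:2].round(1)) for q in H[0][:2].tolist()])
    return out
E
python3 - <<'E'
from h import *
s=arm.state();print(s['ee_pos'])
im,c=cap('wrist','w7.png')
o=holes(im,c,(586.8,13.8));v=cv2.resize(im[:,:,::-1],None,fx=1.5,fy=1.5)
for k,x in o.items():
    print(k,x); cv2.circle(v,tuple(int(1.5*q) for q in x[0]),3,(255,0,0),-1)
    for q in x[2] or []: cv2.circle(v,(int(1.5*q[0]),int(1.5*q[1])),int(1.5*q[2]),(0,255,0),1)
cv2.imwrite('pics/w7o.png',v)
E
```

```text
t: 10.47
ee_pos: [585.4, -46.6, 163.3]
orientation: [3.14, 0.043, -0.005]
wrist_force: [0.2, -1.0, -1.8]
width: 39.6
[585.44876438 -46.58487711 163.29258892]
h36 (array([262.7,  34.7]), np.float64(25.5), [(267.5, 35.5, 27.4, array([587.6,  86.3])), (267.5, 35.5, 23.4, array([587.6,  86.3]))])
h42 (array([263.3, 107.3]), np.float64(26.0), [(265.5, 107.5, 26.6, array([588. ,  31.7])), (265.5, 107.5, 23.6, array([588. ,  31.7]))])
h48 (array([263.8, 175.5]), np.float64(26.1), [(266.0, 173.5, 26.2, array([590.6, -27.2]))])
h54 (array([264.3, 239.3]), np.float64(26.1), [(259.5, 260.5, 26.4, array([ 587.2, -121. ])), (266.5, 250.5, 28.1, array([ 594.1, -108.9]))])
```

View pics/w7o.png

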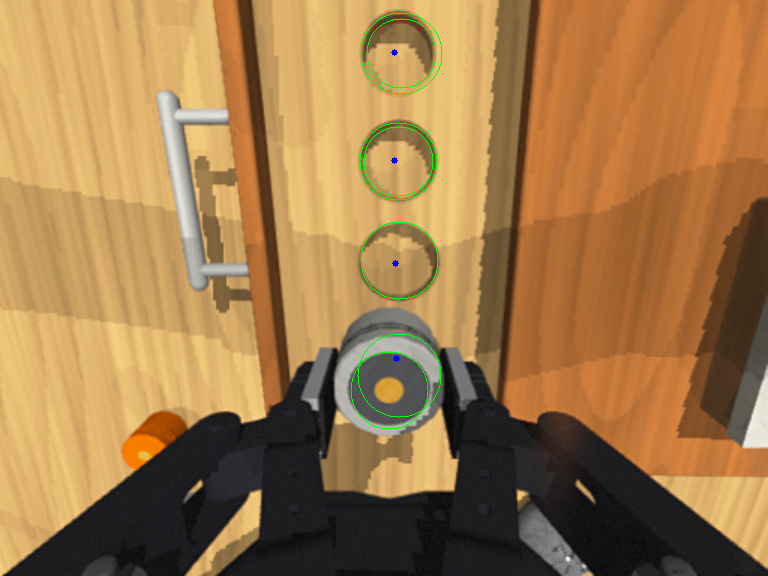

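Wrist view: Hough circles sit on the mouths of holes 36, 42 and 48, with hole42 at (265.5,107.5) in unscaled pixels. The held die's dot is at (259,260).

Run:
```python
from h import *
im,c=cap('wrist','w8.png');s=arm.state();print(s['ee_pos'])
z=s['ee_pos'][2]-38+32
d=dies(im,c,z);print([x for x in d if abs(x[0]-259)<15]); print(ray(c,259.3,260,z))
print(holes(im,c,(588.5,13.8))['h42'])
print(to_tool([588.3,32,s['ee_pos'][2]],s))
```

```text
[585.82329689 -46.51850601 163.80997401]
[(260, 260, array([585.4, -46.3]), 'R', 22.8, 'blobc', array([585.2, -38.9]))]
[585.22648686 -45.97726176 157.80997401]
(array([264.9, 107.3]), np.float64(26.0), [(266.0, 108.0, 26.7, array([588.7,  31.2])), (266.0, 108.0, 23.8, array([588.7,  31.2]))])
[ 4.61629628e-03 -7.84217922e-02 -4.65564895e-05]
```

```bash
python3 -m handwheel '{"turn":[[0,0,0],[0,0,0],[0,0,0],[0,0,0],[0,0,0],[0,0,0],[0,0,0],[0,0,0]],"offset":[[0.005,-0.03,0.0],[0.005,-0.06,0.03],[0.005,-0.078,0.06],[0.005,-0.078,0.08],[0.005,-0.078,0.08],[0.005,-0.078,0.08],[0.005,-0.078,0.08],[0.005,-0.078,0.08]],"gripper":[0,0,0,0,0,0,0,0]}'
python3 - <<'E'
from h import *
im,c=cap('wrist','w9.png');s=arm.state();print(s['ee_pos'],s['wrist_force'],to_tool([588.6,31.6,63],s)); print(proj(c,[588.6,31.6,40]),dies(im,c,s['ee_pos'][2]-6))
E
```

```text
t: 11.23
ee_pos: [590.5, 32.2, 86.4]
orientation: [3.141, 0.044, 0.005]
wrist_force: [1.0, -0.5, -1.6]
width: 39.7
[590.31002033  32.43675318  86.47951402] [ 0.14634652  0.46176701 -2.48767587] [-0.00180848  0.00077944  0.02347411]
[[256.86423417 228.83251582]] [(260, 260, array([590.3,  32.5]), 'R', 23.0, 'blobc', array([590.2,  39.8]))]
```

View pics/w9.png

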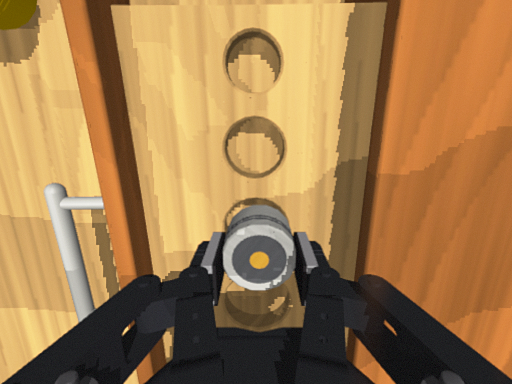

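The die is over hole42, whose rim shows behind it at (257,205). Correcting 2 mm and lowering in small steps.

```bash
python3 -m handwheel '{"turn":[[0,0,0],[0,0,0],[0,0,0],[0,0,0],[0,0,0],[0,0,0],[0,0,0]],"offset":[[-0.0018,0.0008,0.003],[-0.0018,0.0008,0.006],[-0.0018,0.0008,0.009],[-0.0018,0.0008,0.011],[-0.0018,0.0008,0.013],[-0.0018,0.0008,0.013],[-0.0018,0.0008,0.013]],"gripper":[0,0,0,0,0,0,0]}'; python3 -m handwheel '{"turn":[[0,0,0],[0,0,0],[0,0,0],[0,0,0]],"offset":[[0,0,0.002],[0,0,0.004],[0,0,0.004],[0,0,0.004]],"gripper":[0,0,0,0]}'
```

```text
t: 11.87
ee_pos: [587.6, 32.2, 71.7]
orientation: [3.141, 0.047, 0.001]
wrist_force: [2.1, -0.5, -3.1]
width: 39.4
t: 12.2
ee_pos: [587.7, 32.3, 67.8]
orientation: [3.141, 0.047, 0.001]
wrist_force: [2.4, -2.7, -3.2]
width: 39.7
```

```bash
python3 -m handwheel '{"turn":[[0,0,0],[0,0,0],[0,0,0],[0,0,0]],"offset":[[0,0,0.002],[0,0,0.004],[0,0,0.004],[0,0,0.004]],"gripper":[0,0,0,0]}';  python3 -m handwheel '{"turn":[[0,0,0],[0,0,0],[0,0,0],[0,0,0],[0,0,0],[0,0,0],[0,0,0],[0,0,0]],"offset":[[0,0,0],[0,0,0],[0,0,0],[0,0,0],[0,0,-0.02],[0,0,-0.05],[0,0.02,-0.09],[0,0.04,-0.09]],"gripper":[0.05,0.054,0.054,0.054,0.054,0.054,0.054,0.054]}'
python3 - <<'E'
from h import *
im,c=cap('wrist','w10.png');s=arm.state();print(s['ee_pos'],R.from_rotvec(s['orientation']).as_matrix().round(3))
print(dies(im,c,57),holes(im,c,(588.5,13.8)))
print(to_tool([421,-342,150],s))
E
```

```text
t: 12.53
ee_pos: [587.7, 32.3, 63.8]
orientation: [3.141, 0.047, 0.002]
wrist_force: [2.4, -3.4, -1.3]
width: 39.5
t: 13.2
ee_pos: [591.7, -3.8, 160.3]
orientation: [-3.139, -0.055, -0.017]
wrist_force: [0.7, 0.2, 0.3]
width: 53.8
[591.01637083 -11.81842998 157.83331428] [[ 1.     0.026  0.007]
 [ 0.026 -1.    -0.003]
 [ 0.007  0.003 -1.   ]]
[(256, 164, array([588.1,  29.3]), 'R', 21.9, 'blobc', array([588.3,  30.7]))] {'h30': (array([253.8,  24.9]), np.float64(22.1), [(252.5, 28.5, 22.2, array([582.4, 133.2]))]), 'h36': (array([254.5,  92.2]), np.float64(23.3), [(253.0, 94.5, 24.8, array([584.2,  84.9])), (253.0, 94.5, 21.9, array([584.2,  84.9]))]), 'h42': (array([255.2, 157. ]), np.float64(24.1), [(255.5, 159.0, 25.7, array([588.1,  30. ])), (255.5, 159.0, 21.8, array([588.1,  30. ]))]), 'h48': (array([255.9, 218.8]), np.float64(24.5), [(256.0, 218.5, 24.2, array([590.4, -28.9]))]), 'h54': (array([256.4, 277.3]), np.float64(24.6), [(256.0, 279.0, 25.6, array([592.7, -98.2])), (254.5, 265.0, 23.3, array([590.6, -81.3]))])}
[-0.17871741  0.32555815  0.00766666]
```

```bash
python3 -m handwheel '{"turn":[[0,0,0],[0,0,0],[0,0,0],[0,0,0],[0,0,0],[0,0,0],[0,0,0],[0,0,0],[0,0,0],[0,0,0]],"offset":[[-0.178,0.324,0],[-0.178,0.324,0],[-0.178,0.324,0],[-0.178,0.324,0],[-0.178,0.324,0],[-0.178,0.324,0],[-0.178,0.324,0],[-0.178,0.324,0],[-0.178,0.324,0],[-0.178,0.324,0]],"gripper":[0.06,0.06,0.06,0.06,0.06,0.06,0.06,0.06,0.06,0.06]}'
python3 -m handwheel '{"turn":[[0,0,0],[0,0,0]],"offset":[[0,0,0],[0,0,0]],"gripper":[0.06,0.06]}'
python3 - <<'E'
from h import *
im,c=cap('wrist','w11.png');s=arm.state();print(s['ee_pos'],R.from_rotvec(s['orientation']).as_matrix().round(3))
for d in dies(im,c,32): print(d,to_tool([*d[2],100],s))
E
```

```text
t: 14.08
ee_pos: [414.8, -344.1, 152.8]
orientation: [3.139, 0.027, -0.006]
wrist_force: [0.1, -0.9, -0.2]
width: 60.2
t: 14.25
ee_pos: [420.3, -335.5, 153.4]
orientation: [-3.14, -0.048, 0.0]
wrist_force: [-0.1, -0.3, -0.5]
width: 59.9
[ 420.88259012 -334.77300488  153.55499219] [[ 0.999  0.032 -0.   ]
 [ 0.032 -0.999  0.001]
 [ 0.    -0.001 -1.   ]]
(264, 123, array([ 421.7, -269.8]), 'R', 18.4, 'blobc', array([ 421.6, -269.4])) [ 0.0029196  -0.06484287  0.0536393 ]
```

```bash
python3 -m handwheel '{"turn":[[0,0,0],[0,0,0],[0,0,0],[0,0,0],[0,0,0],[0,0,0]],"offset":[[0.003,-0.03,0.02],[0.003,-0.065,0.04],[0.003,-0.065,0.06],[0.003,-0.065,0.06],[0.003,-0.065,0.06],[0.003,-0.065,0.06]],"gripper":[0.06,0.06,0.06,0.06,0.06,0.06]}'
python3 - <<'E'
from h import *
arm.capture('wrist');arm.capture('wrist')
s=arm.state();print(s['ee_pos'],to_tool([421.7,-269.8,38.5],s))
E
```

```text
t: 14.8
ee_pos: [422.5, -271.8, 94.7]
orientation: [3.14, 0.048, 0.002]
wrist_force: [-0.4, -0.2, 0.2]
width: 60.0
[ 422.33320248 -272.52000372   95.00270851] [-0.0006765  -0.00283322  0.05649664]
```

Then carry it to look over hole36 (TCP ≈ 586, 10, 165).

```bash
python3 -m handwheel '{"turn":[[0,0,0],[0,0,0],[0,0,0],[0,0,0],[0,0,0],[0,0,0],[0,0,0],[0,0,0],[0,0,0],[0,0,0]],"offset":[[-0.0006,-0.0025,0.03],[-0.0006,-0.0025,0.045],[-0.0006,-0.0025,0.0565],[-0.0006,-0.0025,0.0565],[-0.0006,-0.0025,0.0565],[-0.0006,-0.0025,0.0565],[-0.0006,-0.0025,0.0565],[-0.0006,-0.0025,0.0565],[-0.0006,-0.0025,0.0565],[-0.0006,-0.0025,0.0565]],"gripper":[0.06,0.06,0.06,0.06,0.05,0.0,0.0,0.0,0.0,0.0]}'; python3 -m handwheel '{"turn":[[0,0,0],[0,0,0],[0,0,0],[0,0,0],[0,0,0],[0,0,0],[0,0,0]],"offset":[[0,0,0],[0,0,0],[0,0,-0.02],[0,0,-0.05],[0,0,-0.09],[0,0,-0.12],[0,0,-0.12]],"gripper":[0,0,0,0,0,0,0]}'
python3 - <<'E'
from h import *
arm.capture('wrist')
s=arm.state();print(s['ee_pos'],s['width'],s['wrist_force'],to_tool([586,10,165],s))
E
```

```text
t: 15.73
ee_pos: [421.5, -269.6, 38.8]
orientation: [3.139, 0.047, 0.003]
wrist_force: [-0.7, 0.5, 6.6]
width: 33.0
t: 16.32
ee_pos: [424.3, -270.6, 163.5]
orientation: [3.134, 0.047, 0.016]
wrist_force: [1.5, -0.0, -1.3]
width: 33.6
[ 422.65814698 -270.10043122  160.82339635] 33.71403080250272 [ 0.25079798  0.06636496 -2.39036815] [ 0.17162711 -0.27509698 -0.00447682]
```

```bash
python3 -m handwheel '{"turn":[[0,0,0],[0,0,0],[0,0,0],[0,0,0],[0,0,0],[0,0,0],[0,0,0],[0,0,0],[0,0,0],[0,0,0]],"offset":[[0.172,-0.275,-0.006],[0.172,-0.275,-0.006],[0.172,-0.275,-0.006],[0.172,-0.275,-0.006],[0.172,-0.275,-0.006],[0.172,-0.275,-0.006],[0.172,-0.275,-0.006],[0.172,-0.275,-0.006],[0.172,-0.275,-0.006],[0.172,-0.275,-0.006]],"gripper":[0,0,0,0,0,0,0,0,0,0]}'
python3 -m handwheel '{"turn":[[0,0,0],[0,0,0]],"offset":[[0,0,0],[0,0,0]],"gripper":[0,0]}'
python3 - <<'E'
from h import *
arm.capture('wrist')
im,c=cap('wrist','w12.png');s=arm.state();print(s['ee_pos'],R.from_rotvec(s['orientation']).as_matrix().round(3))
print(dies(im,c,s['ee_pos'][2]-6.5),dies(im,c,57),holes(im,c,(588.5,13.8)))
E
```

```text
t: 17.2
ee_pos: [583.9, 13.9, 161.8]
orientation: [-3.14, -0.055, 0.003]
wrist_force: [0.4, -0.9, -1.8]
width: 33.6
t: 17.37
ee_pos: [583.2, 9.3, 162.2]
orientation: [3.14, 0.044, -0.004]
wrist_force: [0.2, -0.7, -1.9]
width: 33.3
[583.58997594   9.21022928 162.79768426] [[ 1.     0.028 -0.001]
 [ 0.028 -1.    -0.001]
 [-0.001  0.001 -1.   ]]
[(260, 260, array([583.4,   9.5]), 'R', 20.6, 'blobc', array([583.3,  17.3])), (266, 176, array([584.9,  56.7]), 'R', 12.1, 'blobc', array([584.7,  58.1]))] [(260, 260, array([585.4, -53.4]), 'R', 36.9, 'blobc', array([585.3, -39.6])), (266, 176, array([588.1,  31. ]), 'R', 21.7, 'blobc', array([587.8,  33.5]))] {'h30': (array([264.4,  44.1]), np.float64(21.2), [(265.0, 44.5, 21.7, array([583.9, 135.4]))]), 'h36': (array([264.8, 108.2]), np.float64(22.5), [(265.5, 107.5, 22.6, array([586. ,  87.3]))]), 'h42': (array([265.2, 170.2]), np.float64(23.3), [(265.5, 171.0, 25.1, array([588.1,  31.1])), (265.5, 171.0, 21.1, array([588.1,  31.1]))]), 'h48': (array([265.6, 229.6]), np.float64(23.8), [(258.5, 259.5, 23.0, array([584.2, -63.7])), (251.5, 251.5, 25.3, array([576.7, -54.4]))]), 'h54': (array([265.9, 286. ]), np.float64(23.9), [(264.0, 283.0, 26.3, array([590.9, -92.3])), (267.0, 273.5, 23.7, array([593.7, -80.4]))])}
```

```bash
python3 -m handwheel '{"turn":[[0,0,0],[0,0,0],[0,0,0],[0,0,0],[0,0,0],[0,0,0],[0,0,0],[0,0,0],[0,0,0]],"offset":[[0.0048,-0.03,0.0],[0.0048,-0.06,0.03],[0.0048,-0.077,0.06],[0.0048,-0.077,0.078],[0.0048,-0.077,0.078],[0.0048,-0.077,0.078],[0.0048,-0.077,0.078],[0.0048,-0.077,0.078],[0.0048,-0.077,0.078]],"gripper":[0,0,0,0,0,0,0,0,0]}'
python3 - <<'E'
from h import *
for i in range(3):
    arm.capture('wrist');s=arm.state();print(s['ee_pos'],s['wrist_force'],to_tool([586,86.4,64],s))
E
```

```text
t: 18.22
ee_pos: [587.9, 87.3, 86.9]
orientation: [3.141, 0.045, 0.005]
wrist_force: [0.1, -0.3, -0.6]
width: 33.4
[587.65393199  87.51700462  86.68594538] [ 0.67305185 -0.21952886 -0.56231127] [-0.00174302  0.00106626  0.02268172]
[587.43716956  87.66773955  86.44177461] [ 0.12528516  0.98373637 -1.27145389] [-0.00152019  0.00122337  0.02243877]
[587.24445165  87.77385366  86.18084694] [ 0.44534643  0.54835514 -2.4879803 ] [-0.00131884  0.001334    0.02217898]
```

```bash
python3 -m handwheel '{"turn":[[0,0,0],[0,0,0],[0,0,0],[0,0,0],[0,0,0],[0,0,0],[0,0,0]],"offset":[[-0.001,0.0014,0.002],[-0.001,0.0014,0.004],[-0.001,0.0014,0.007],[-0.001,0.0014,0.010],[-0.001,0.0014,0.013],[-0.001,0.0014,0.015],[-0.001,0.0014,0.015]],"gripper":[0,0,0,0,0,0,0]}'; python3 -m handwheel '{"turn":[[0,0,0],[0,0,0],[0,0,0],[0,0,0],[0,0,0],[0,0,0]],"offset":[[0,0,0.002],[0,0,0.004],[0,0,0.006],[0,0,0.007],[0,0,0.007],[0,0,0.007]],"gripper":[0,0,0,0,0,0]}'
```

```text
t: 18.95
ee_pos: [585.6, 86.5, 69.6]
orientation: [3.141, 0.047, -0.001]
wrist_force: [0.8, -0.3, -2.3]
width: 33.3
t: 19.45
ee_pos: [586.0, 86.7, 63.8]
orientation: [3.141, 0.047, 0.001]
wrist_force: [0.1, -2.2, 3.6]
width: 33.5
```

```bash
python3 -m handwheel '{"turn":[[0,0,0],[0,0,0],[0,0,0],[0,0,0],[0,0,0],[0,0,0],[0,0,0],[0,0,0],[0,0,0]],"offset":[[0,0,0],[0,0,0],[0,0,0],[0,0,0],[0,0,-0.02],[0,0,-0.05],[0,0,-0.09],[0,0,-0.1],[0,0,-0.1]],"gripper":[0.046,0.048,0.048,0.048,0.048,0.048,0.048,0.048,0.048]}'
python3 - <<'E'
from h import *
im,c=cap('wrist','w13.png');s=arm.state();print(s['ee_pos']);print(dies(im,c,57));print(to_tool([418,206,160],s))
E
```

```text
t: 20.2
ee_pos: [588.0, 87.8, 167.2]
orientation: [-3.14, -0.047, -0.012]
wrist_force: [-0.1, -0.5, -0.5]
width: 47.9
[586.60053514  87.090505   164.78944961]
[(257, 252, array([588.4,  31. ]), 'R', 22.4, 'blobc', array([588. ,  36.6])), (256, 200, array([586.1,  86. ]), 'R', 19.1, 'blobc', array([586.2,  89.2]))]
[-0.16495669 -0.12393508  0.00423479]
```

Both are in, with dots 55 mm apart as expected. On to die54.

```bash
python3 -m handwheel '{"turn":[[0,0,0],[0,0,0],[0,0,0],[0,0,0],[0,0,0],[0,0,0],[0,0,0],[0,0,0],[0,0,0]],"offset":[[-0.165,-0.124,0.004],[-0.165,-0.124,0.004],[-0.165,-0.124,0.004],[-0.165,-0.124,0.004],[-0.165,-0.124,0.004],[-0.165,-0.124,0.004],[-0.165,-0.124,0.004],[-0.165,-0.124,0.004],[-0.165,-0.124,0.004]],"gripper":[0.075,0.075,0.075,0.075,0.075,0.075,0.075,0.075,0.075]}'
python3 - <<'E'
from h import *
arm.capture('wrist');arm.capture('wrist')
im,c=cap('wrist','w14.png');s=arm.state();print(s['ee_pos'],R.from_rotvec(s['orientation']).as_matrix().round(3));
for d in dies(im,c,32): print(d,to_tool([*d[2],100],s))
E
```

```text
t: 21.0
ee_pos: [418.0, 204.6, 158.6]
orientation: [3.141, 0.044, -0.001]
wrist_force: [-0.4, -0.5, 0.9]
width: 74.9
[417.98635716 204.84167873 158.88940918] [[ 1.     0.028 -0.001]
 [ 0.028 -1.    -0.   ]
 [-0.001  0.    -1.   ]]
```

View pics/w14.png

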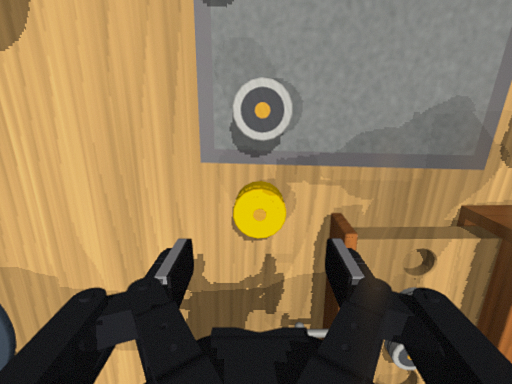

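Die54 is at (263,110) on the mat with the yellow look-alike at (260,211). The detector rejected it because the mat is also grey, so I use the dot centroid directly.

```bash
cat >> h.py <<'E'
def dot(im,c,u,v,z=32,w=14):
    h=cv2.cvtColor(im,cv2.COLOR_RGB2HSV)[v-w:v+w,u-w:u+w]; m=cv2.moments(((h[...,1]>110)&(h[...,2]>60)).astype(np.uint8),True)
    if m['m00']<4: return None
    return (u-w+m['m10']/m['m00'],v-w+m['m01']/m['m00']),ray(c,u-w+m['m10']/m['m00'],v-w+m['m01']/m['m00'],z)
E
python3 - <<'E'
from h import *
im=cv2.imread('pics/w14.png')[:,:,::-1].copy();c=arm.calibration('wrist');s=arm.state()
p,P=dot(im,c,263,110);print(p,P,s['ee_pos'],to_tool([P[0],P[1],36],s), np.linalg.norm(ray(c,234,109,32)-ray(c,293,109,32)))
E
```

```text
(262.09178743961354, 109.80676328502415) [417.93661715 281.16000738  32.        ] [417.98635716 204.84167873 158.88940918] [ 0.00213188 -0.07629799  0.12288356] 52.083602541316885
```

```bash
python3 -m handwheel '{"turn":[[0,0,0],[0,0,0],[0,0,0],[0,0,0],[0,0,0],[0,0,0],[0,0,0]],"offset":[[0.002,-0.03,0.0],[0.002,-0.06,0.02],[0.002,-0.076,0.05],[0.002,-0.076,0.065],[0.002,-0.076,0.065],[0.002,-0.076,0.065],[0.002,-0.076,0.065]],"gripper":[0.075,0.075,0.075,0.075,0.075,0.075,0.075]}'
python3 - <<'E'
from h import *
arm.capture('wrist');im,c=cap('wrist','w15.png');s=arm.state();print(s['ee_pos'],to_tool([417.9,281.2,36],s))
u,v=proj(c,[417.9,281.2,32])[0];print(u,v,dot(im,c,int(u),int(v)))
E
```

```text
t: 21.73
ee_pos: [417.7, 281.4, 94.9]
orientation: [-3.141, -0.045, -0.001]
wrist_force: [-0.0, -0.6, -0.3]
width: 75.1
[417.90698602 281.45716291  95.45615228] [-0.00014466  0.00029873  0.05945578]
259.5498528459658 218.52682270654557 ((259.7244094488189, 218.25590551181102), array([418.02377347, 281.42336766,  32.        ]))
```

```bash
python3 -m handwheel '{"turn":[[0,0,0],[0,0,0],[0,0,0],[0,0,0],[0,0,0],[0,0,0],[0,0,0],[0,0,0],[0,0,0],[0,0,0]],"offset":[[0,0,0.03],[0,0,0.045],[0,0,0.0595],[0,0,0.0595],[0,0,0.0595],[0,0,0.0595],[0,0,0.0595],[0,0,0.0595],[0,0,0.0595],[0,0,0.0595]],"gripper":[0.075,0.075,0.075,0.075,0.065,0.0,0.0,0.0,0.0,0.0]}'; python3 -m handwheel '{"turn":[[0,0,0],[0,0,0],[0,0,0],[0,0,0],[0,0,0],[0,0,0],[0,0,0],[0,0,0]],"offset":[[0,0,0],[0,0,0],[0,0,-0.02],[0,0,-0.05],[0,0,-0.09],[0,0,-0.13],[0,0,-0.13],[0,0,-0.13]],"gripper":[0,0,0,0,0,0,0,0]}'
python3 - <<'E'
from h import *
arm.capture('wrist')
s=arm.state();print(s['ee_pos'],s['width'],s['wrist_force'],to_tool([590,-170,170],s))
E
```

```text
t: 22.67
ee_pos: [418.0, 282.2, 36.8]
orientation: [-3.14, -0.047, -0.005]
wrist_force: [-0.4, -1.5, 5.3]
width: 51.8
t: 23.33
ee_pos: [418.1, 282.4, 167.7]
orientation: [-3.139, -0.046, -0.009]
wrist_force: [0.1, 0.0, -3.1]
width: 51.0
[416.92014397 281.21480727 165.63417439] 51.52972196320336 [ 0.72921899  0.11065031 -4.89603765] [ 0.15968923  0.4561298  -0.00393129]
```

```bash
python3 -m handwheel '{"turn":[[0,0,0],[0,0,0],[0,0,0],[0,0,0],[0,0,0],[0,0,0],[0,0,0],[0,0,0],[0,0,0],[0,0,0]],"offset":[[0.08,0.228,-0.004],[0.08,0.228,-0.004],[0.08,0.228,-0.004],[0.08,0.228,-0.004],[0.08,0.228,-0.004],[0.08,0.228,-0.004],[0.16,0.456,-0.004],[0.16,0.456,-0.004],[0.16,0.456,-0.004],[0.16,0.456,-0.004]],"gripper":[0,0,0,0,0,0,0,0,0,0]}'
python3 - <<'E'
from h import *
arm.capture('wrist');arm.capture('wrist')
s=arm.state();print(s['ee_pos'],s['width'],to_tool([590,-170,165],s))
E
```

```text
t: 24.22
ee_pos: [562.2, -101.4, 166.6]
orientation: [-3.141, -0.047, 0.007]
wrist_force: [1.0, 0.9, -4.0]
width: 51.2
[ 563.68356362 -109.18370143  166.0231015 ] 51.6286247339991 [0.02526966 0.06125565 0.00118906]
```

```bash
python3 -m handwheel '{"turn":[[0,0,0],[0,0,0],[0,0,0],[0,0,0]],"offset":[[0.025,0.061,0],[0.025,0.061,0],[0.025,0.061,0],[0.025,0.061,0]],"gripper":[0,0,0,0]}'
python3 - <<'E'
from h import *
arm.capture('wrist');arm.capture('wrist')
im,c=cap('wrist','w16.png');s=arm.state();print(s['ee_pos'],s['wrist_force'],R.from_rotvec(s['orientation']).as_matrix().round(3))
print(dies(im,c,s['ee_pos'][2]-4),dies(im,c,57),holes(im,c,(588.5,13.8)))
E
```

```text
t: 24.65
ee_pos: [589.0, -161.3, 166.1]
orientation: [-3.14, -0.042, 0.007]
wrist_force: [-1.4, 1.4, -4.0]
width: 51.5
[ 589.31274221 -157.74196743  167.52863276] [-0.30873831 -0.17300494 -3.53470465] [[ 0.999  0.032 -0.003]
 [ 0.032 -0.999  0.001]
 [-0.003 -0.001 -1.   ]]
[(260, 264, array([ 588.9, -158.5]), 'R', 27.5, 'blobc', array([ 588.4, -151. ]))] [(260, 264, array([ 591.1, -227.7]), 'R', 51.2, 'blobc', array([ 590.2, -213.6]))] {'h48': (array([266.8,  42.6]), np.float64(32.6), [(270.0, 42.5, 34.1, array([593., -29.])), (270.0, 42.5, 29.3, array([593., -29.]))]), 'h54': (array([266.8, 126.8]), np.float64(31.5), [(264.5, 126.0, 29.6, array([591. , -95.5])), (264.5, 126.0, 33.1, array([591. , -95.5]))])}
```

```bash
python3 -m handwheel '{"turn":[[0,0,0],[0,0,0],[0,0,0],[0,0,0],[0,0,0],[0,0,0],[0,0,0],[0,0,0],[0,0,0]],"offset":[[0.005,-0.03,0.0],[0.005,-0.06,0.03],[0.005,-0.062,0.06],[0.005,-0.062,0.08],[0.005,-0.062,0.08],[0.005,-0.062,0.08],[0.005,-0.062,0.08],[0.005,-0.062,0.08],[0.005,-0.062,0.08]],"gripper":[0,0,0,0,0,0,0,0,0]}'
python3 - <<'E'
from h import *
for i in range(3): im,c=cap('wrist','w17.png');s=arm.state()
print(s['ee_pos'],s['wrist_force'],to_tool([592.5,-95.9,62],s),dies(im,c,s['ee_pos'][2]-4),holes(im,c,(588.5,13.8)))
v=cv2.resize(im[150:330,150:370,::-1],None,fx=3,fy=3);cv2.imwrite('pics/w17c.png',v)
E
```

```text
t: 25.55
ee_pos: [594.6, -97.7, 90.5]
orientation: [3.141, 0.046, 0.005]
wrist_force: [0.1, 0.1, -2.5]
width: 51.5
[593.9788765  -97.69968047  89.77472293] [-0.17735411  0.34441418 -3.62442747] [-0.00147014 -0.00185809  0.02777134] [(260, 264, array([594.1, -98.5]), 'R', 27.7, 'blobc', array([593.8, -91. ]))] {'h48': (array([256.8, 124.7]), np.float64(41.1), [(256.0, 122.5, 39.8, array([589.8, -27.9]))]), 'h54': (array([258.2, 223.7]), np.float64(38.4), [(261.0, 241.0, 42.8, array([ 595.5, -109.6])), (262.0, 250.0, 42.6, array([ 596.5, -116.8]))])}
```

View pics/w17c.png

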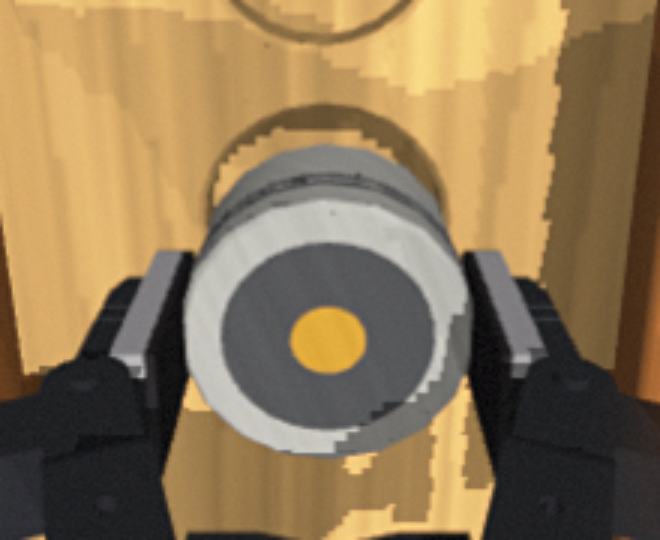

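The hole54 rim (crop x 208–443, top 103) is centred with the die in x, and the die sits about 2.5 mm short in y. Correcting and inserting.

```bash
python3 -m handwheel '{"turn":[[0,0,0],[0,0,0],[0,0,0],[0,0,0],[0,0,0],[0,0,0],[0,0,0],[0,0,0]],"offset":[[-0.0006,-0.0024,0.002],[-0.0006,-0.0024,0.004],[-0.0006,-0.0024,0.007],[-0.0006,-0.0024,0.010],[-0.0006,-0.0024,0.013],[-0.0006,-0.0024,0.016],[-0.0006,-0.0024,0.018],[-0.0006,-0.0024,0.018]],"gripper":[0,0,0,0,0,0,0,0]}'; python3 -m handwheel '{"turn":[[0,0,0],[0,0,0],[0,0,0]],"offset":[[0,0,0.001],[0,0,0.002],[0,0,0.002]],"gripper":[0,0,0]}'
```

```text
t: 26.37
ee_pos: [592.6, -95.0, 70.2]
orientation: [-3.141, -0.047, 0.001]
wrist_force: [-0.1, -0.1, -3.5]
width: 51.3
t: 26.62
ee_pos: [592.8, -95.0, 68.7]
orientation: [3.141, 0.047, -0.0]
wrist_force: [0.7, -0.4, -3.6]
width: 51.5
```

```bash
python3 -m handwheel '{"turn":[[0,0,0],[0,0,0],[0,0,0],[0,0,0],[0,0,0]],"offset":[[0,0,0.002],[0,0,0.004],[0,0,0.006],[0,0,0.0065],[0,0,0.0065]],"gripper":[0,0,0,0,0]}';  python3 -m handwheel '{"turn":[[0,0,0],[0,0,0],[0,0,0],[0,0,0],[0,0,0],[0,0,0],[0,0,0],[0,0,0],[0,0,0],[0,0,0]],"offset":[[0,0,0],[0,0,0],[0,0,0],[0,0,0],[0,0,0],[0,0,-0.02],[0,0,-0.05],[0,0,-0.09],[0,0,-0.1],[0,0,-0.1]],"gripper":[0.062,0.066,0.066,0.066,0.066,0.066,0.066,0.066,0.066,0.066]}'
python3 - <<'E'
from h import *
arm.capture('wrist');im,c=cap('wrist','w18.png');s=arm.state();print(s['ee_pos']);print(dies(im,c,57));print(to_tool([526,352,190],s))
im,c=cap('top','top2.png');print(dot(im,c,130,192),dot(im,c,130,192,w=6))
E
```

```text
t: 27.03
ee_pos: [592.8, -95.0, 62.2]
orientation: [3.141, 0.047, -0.0]
wrist_force: [0.2, -0.4, -3.2]
width: 51.6
t: 27.87
ee_pos: [595.4, -94.8, 166.5]
orientation: [3.14, 0.047, 0.013]
wrist_force: [1.0, 0.3, 0.3]
width: 66.0
[592.63156601 -95.15788597 162.3338417 ]
[(130, 338, array([ 459.6, -257.2]), 'R', 23.0, 'blobc', array([ 461.6, -241.1])), (258, 200, array([592.6, -96.5]), 'R', 27.4, 'blobc', array([592.6, -93.3])), (256, 40, array([587.6,  31. ]), 'R', 24.9, 'blobc', array([587.6,  30.1]))]
[-0.05316974 -0.44894107 -0.02793292]
((118.58992805755396, 190.49640287769785), array([531.14739107, 462.66896322,  32.        ])) ((129.0, 191.0), array([529.77959985, 425.76532541,  32.        ]))
```

```bash
python3 -m handwheel '{"turn":[[0,0,0],[0,0,0],[0,0,0],[0,0,0],[0,0,0],[0,0,0],[0,0,0],[0,0,0],[0,0,0],[0,0,0]],"offset":[[-0.052,-0.448,-0.004],[-0.052,-0.448,-0.004],[-0.052,-0.448,-0.004],[-0.052,-0.448,-0.004],[-0.052,-0.448,-0.004],[-0.052,-0.448,-0.004],[-0.052,-0.448,-0.004],[-0.052,-0.448,-0.004],[-0.052,-0.448,-0.004],[-0.052,-0.448,-0.004]],"gripper":[0.07,0.07,0.07,0.07,0.07,0.07,0.07,0.07,0.07,0.07]}'
python3 -m handwheel '{"turn":[[0,0,0],[0,0,0]],"offset":[[0,0,0],[0,0,0]],"gripper":[0.07,0.07]}'
python3 - <<'E'
from h import *
arm.capture('wrist');arm.capture('wrist')
im,c=cap('wrist','w19.png');s=arm.state();print(s['ee_pos'],R.from_rotvec(s['orientation']).as_matrix().round(3))
u,v=proj(c,[528,424,32])[0];print(u,v,dot(im,c,int(u),int(v),w=30))
E
```

```text
t: 28.85
ee_pos: [530.9, 318.4, 163.9]
orientation: [3.139, 0.048, -0.005]
wrist_force: [0.5, 1.0, -0.1]
width: 70.0
t: 29.02
ee_pos: [529.7, 320.5, 164.2]
orientation: [-3.141, -0.058, 0.005]
wrist_force: [-0.4, -0.7, 0.7]
width: 70.5
[532.47555665 315.21636068 164.43633913] [[ 1.     0.028 -0.002]
 [ 0.028 -1.    -0.003]
 [-0.002  0.002 -1.   ]]
259.33707219398866 70.6055200348755 ((259.3722222222222, 67.26666666666667), array([527.94882015, 426.60298387,  32.        ]))
```

View pics/w19.png

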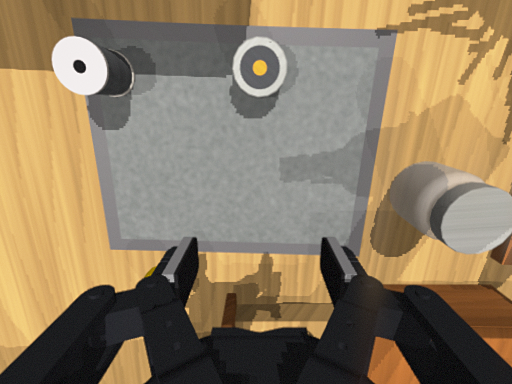

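Die48 is at (259,67) and undisturbed, with spool_a at (80,66) and the jar at (475,215) well clear.

```bash
python3 -m handwheel '{"turn":[[0,0,0],[0,0,0],[0,0,0],[0,0,0],[0,0,0],[0,0,0],[0,0,0],[0,0,0]],"offset":[[-0.0014,-0.04,0.0],[-0.0014,-0.08,0.0],[-0.0014,-0.11,0.03],[-0.0014,-0.11,0.067],[-0.0014,-0.11,0.067],[-0.0014,-0.11,0.067],[-0.0014,-0.11,0.067],[-0.0014,-0.11,0.067]],"gripper":[0.07,0.07,0.07,0.07,0.07,0.07,0.07,0.07]}'
python3 - <<'E'
from h import *
arm.capture('wrist');arm.capture('wrist');im,c=cap('wrist','w20.png');s=arm.state()
u,v=proj(c,[528,426.5,32])[0];p,P=dot(im,c,int(u),int(v),w=24);print(p,P,s['ee_pos'],to_tool([P[0],P[1],37],s))
E
```

```text
t: 29.83
ee_pos: [529.7, 426.2, 101.1]
orientation: [-3.14, -0.043, -0.005]
wrist_force: [-0.2, 0.4, 0.8]
width: 69.9
(257.765625, 214.70833333333334) [527.92538298 427.12733713  32.        ] [528.89167853 426.88300039 100.99720298] [-0.0011352  -0.0001796   0.06399464]
```

```bash
python3 -m handwheel '{"turn":[[0,0,0],[0,0,0],[0,0,0],[0,0,0],[0,0,0],[0,0,0],[0,0,0],[0,0,0],[0,0,0],[0,0,0]],"offset":[[-0.0005,0,0.03],[-0.0005,0,0.05],[-0.0005,0,0.064],[-0.0005,0,0.064],[-0.0005,0,0.064],[-0.0005,0,0.064],[-0.0005,0,0.064],[-0.0005,0,0.064],[-0.0005,0,0.064],[-0.0005,0,0.064]],"gripper":[0.07,0.07,0.07,0.07,0.06,0.0,0.0,0.0,0.0,0.0]}'; python3 -m handwheel '{"turn":[[0,0,0],[0,0,0],[0,0,0],[0,0,0],[0,0,0],[0,0,0],[0,0,0],[0,0,0]],"offset":[[0,0,0],[0,0,0],[0,0,-0.02],[0,0,-0.05],[0,0,-0.09],[0,0,-0.13],[0,0,-0.13],[0,0,-0.13]],"gripper":[0,0,0,0,0,0,0,0]}'
python3 - <<'E'
from h import *
arm.capture('wrist')
s=arm.state();print(s['ee_pos'],s['width'],s['wrist_force'],to_tool([589,-106,167],s))
E
```

```text
t: 30.82
ee_pos: [528.0, 428.3, 37.1]
orientation: [-3.139, -0.047, -0.004]
wrist_force: [-0.1, -0.5, 6.0]
width: 45.3
t: 31.48
ee_pos: [528.0, 428.3, 168.1]
orientation: [-3.138, -0.047, -0.007]
wrist_force: [-0.2, -0.8, -4.1]
width: 45.3
[527.06241605 426.82159128 165.35389441] 46.0873668053459 [ 0.04536278  0.37403077 -4.50641703] [ 0.04588953  0.53444343 -0.00148102]
```

```bash
python3 -m handwheel '{"turn":[[0,0,0],[0,0,0],[0,0,0],[0,0,0],[0,0,0],[0,0,0],[0,0,0],[0,0,0],[0,0,0],[0,0,0]],"offset":[[0.023,0.35,-0.002],[0.023,0.35,-0.002],[0.023,0.35,-0.002],[0.023,0.35,-0.002],[0.023,0.35,-0.002],[0.023,0.35,-0.002],[0.023,0.35,-0.002],[0.023,0.35,-0.002],[0.023,0.35,-0.002],[0.023,0.35,-0.002]],"gripper":[0,0,0,0,0,0,0,0,0,0]}'
python3 - <<'E'
from h import *
arm.capture('wrist');arm.capture('wrist')
s=arm.state();print(s['ee_pos'],to_tool([589,-106,167],s))
E
```

```text
t: 32.37
ee_pos: [559.8, 69.8, 164.1]
orientation: [3.136, 0.031, -0.009]
wrist_force: [-0.2, -0.6, -2.4]
width: 45.2
[559.46631356  76.6584364  165.06875656] [ 0.024432    0.18340984 -0.0019949 ]
```

```bash
python3 -m handwheel '{"turn":[[0,0,0],[0,0,0],[0,0,0],[0,0,0],[0,0,0],[0,0,0],[0,0,0],[0,0,0]],"offset":[[0.024,0.183,0],[0.024,0.183,0],[0.024,0.183,0],[0.024,0.183,0],[0.024,0.183,0],[0.024,0.183,0],[0.024,0.183,0],[0.024,0.183,0]],"gripper":[0,0,0,0,0,0,0,0]}'
python3 - <<'E'
from h import *
for i in range(4): im,c=cap('wrist','w21.png')
s=arm.state();print(s['ee_pos'],R.from_rotvec(s['orientation']).as_matrix().round(3))
print(dies(im,c,s['ee_pos'][2]-5),dies(im,c,57),holes(im,c,(588.5,13.8)))
E
```

```text
t: 33.13
ee_pos: [589.8, -101.0, 166.3]
orientation: [-3.139, -0.054, 0.002]
wrist_force: [-0.9, 0.2, -2.1]
width: 45.7
[ 590.15398755 -101.86281018  167.0040278 ] [[ 0.999  0.034 -0.   ]
 [ 0.034 -0.999  0.001]
 [-0.    -0.001 -1.   ]]
[(260, 264, array([ 590.2, -102.6]), 'R', 35.9, 'blobc', array([590.2, -82.1])), (263, 193, array([590.3, -62.3]), 'R', 35.9, 'blobc', array([590.2, -82.1])), (263, 32, array([587.2,   6.9]), 'R', 14.0, 'blobc', array([587.4,   6.5]))] [(260, 264, array([ 593. , -170.9]), 'R', 66.1, 'blobc', array([ 593. , -133.2])), (263, 193, array([593.2, -96.7]), 'R', 66.1, 'blobc', array([ 593. , -133.2])), (263, 32, array([587.6,  31. ]), 'R', 25.9, 'blobc', array([587.9,  30.1]))] {'h42': (array([262.6,  36.5]), np.float64(29.0), [(263.5, 42.0, 27.1, array([588.7,  27.9])), (262.0, 34.5, 26.3, array([587.2,  33.2]))]), 'h48': (array([262.7, 114.9]), np.float64(28.7), [(262.5, 114.5, 29.2, array([590.1, -28.9])), (262.5, 114.5, 26.3, array([590.1, -28.9]))]), 'h54': (array([262.9, 187. ]), np.float64(28.3), [(264.5, 188.0, 29.6, array([594.7, -97.1])), (264.5, 188.0, 25.3, array([594.7, -97.1]))])}
```

```bash
python3 -m handwheel '{"turn":[[0,0,0],[0,0,0],[0,0,0],[0,0,0],[0,0,0],[0,0,0],[0,0,0],[0,0,0],[0,0,0]],"offset":[[0.0024,-0.03,0.0],[0.0024,-0.06,0.03],[0.0024,-0.073,0.06],[0.0024,-0.073,0.078],[0.0024,-0.073,0.078],[0.0024,-0.073,0.078],[0.0024,-0.073,0.078],[0.0024,-0.073,0.078],[0.0024,-0.073,0.078]],"gripper":[0,0,0,0,0,0,0,0,0]}'
python3 - <<'E'
from h import *
for i in range(4): im,c=cap('wrist','w22.png')
s=arm.state();z=s['ee_pos'][2]
print(s['ee_pos'],s['wrist_force'],to_tool([590.3,-28.7,62.5],s),dies(im,c,z-5))
E
```

```text
t: 34.08
ee_pos: [591.5, -31.8, 90.6]
orientation: [3.141, 0.045, 0.005]
wrist_force: [0.8, -0.2, -3.2]
width: 45.4
[590.68395971 -31.48316723  89.66197435] [-0.5139289   0.39315765 -3.45417731] [-0.00033278 -0.00280117  0.0271608 ] [(260, 319, array([591.8, -69.7]), 'R', 36.4, 'blobc', array([590.8, -37.2])), (260, 264, array([590.9, -33.4]), 'R', 36.4, 'blobc', array([590.8, -37.2])), (258, 137, array([587.8,  34.3]), 'R', 17.3, 'blobc', array([587.7,  35.3])), (257, 24, array([586.2,  79.4]), 'R', 17.0, 'blobc', array([586.4,  77.6]))]
```

```bash
python3 -m handwheel '{"turn":[[0,0,0],[0,0,0],[0,0,0],[0,0,0],[0,0,0],[0,0,0],[0,0,0]],"offset":[[-0.0002,-0.003,0.002],[-0.0002,-0.003,0.004],[-0.0002,-0.003,0.006],[-0.0002,-0.003,0.008],[-0.0002,-0.003,0.010],[-0.0002,-0.003,0.010],[-0.0002,-0.003,0.010]],"gripper":[0,0,0,0,0,0,0]}'; python3 -m handwheel '{"turn":[[0,0,0],[0,0,0],[0,0,0],[0,0,0],[0,0,0],[0,0,0]],"offset":[[0,0,0.002],[0,0,0.004],[0,0,0.006],[0,0,0.008],[0,0,0.009],[0,0,0.009]],"gripper":[0,0,0,0,0,0]}'
```

```text
t: 34.87
ee_pos: [590.0, -28.2, 78.8]
orientation: [3.141, 0.047, -0.001]
wrist_force: [-0.1, -0.1, -2.6]
width: 45.6
t: 35.37
ee_pos: [589.9, -28.2, 69.7]
orientation: [3.141, 0.047, -0.001]
wrist_force: [-0.1, -0.2, -2.5]
width: 45.1
```

```bash
python3 -m handwheel '{"turn":[[0,0,0],[0,0,0],[0,0,0],[0,0,0],[0,0,0]],"offset":[[0,0,0.002],[0,0,0.004],[0,0,0.006],[0,0,0.007],[0,0,0.007]],"gripper":[0,0,0,0,0]}';  python3 -m handwheel '{"turn":[[0,0,0],[0,0,0],[0,0,0],[0,0,0],[0,0,0],[0,0,0],[0,0,0],[0,0,0],[0,0,0],[0,0,0]],"offset":[[0,0,0],[0,0,0],[0,0,0],[0,0,0],[0,0,0],[0,0,-0.02],[0,0,-0.05],[-0.03,0.02,-0.09],[-0.06,0.04,-0.13],[-0.06,0.04,-0.13]],"gripper":[0.056,0.06,0.06,0.06,0.06,0.06,0.06,0.06,0.06,0.06]}'
python3 - <<'E'
from h import *
for i in range(3): im,c=cap('wrist','w23.png')
s=arm.state();print(s['ee_pos'],R.from_rotvec(s['orientation']).as_matrix().round(3))
for d in dies(im,c,57):print(d)
print(to_tool([468,8.5,120],s))
E
```

```text
t: 35.78
ee_pos: [589.9, -28.2, 62.7]
orientation: [3.141, 0.047, -0.001]
wrist_force: [-0.0, 0.3, -2.8]
width: 45.8
t: 36.62
ee_pos: [530.5, -71.2, 195.7]
orientation: [3.139, 0.046, 0.003]
wrist_force: [1.3, 0.5, 0.6]
width: 59.9
[531.57261948 -71.02210954 194.68611296] [[ 1.     0.028  0.004]
 [ 0.028 -1.    -0.002]
 [ 0.003  0.002 -1.   ]]
(318, 212, array([593.6, -96.8]), 'R', 53.4, 'blobc', array([ 601.8, -119. ]))
(321, 148, array([590.7, -30.3]), 'R', 24.9, 'blobc', array([589.3, -28.6]))
(327, 81, array([589.9,  29.9]), 'R', 24.2, 'blobc', array([587. ,  30.3]))
[-0.06158126 -0.08141053  0.07431913]
```

View pics/w23.png

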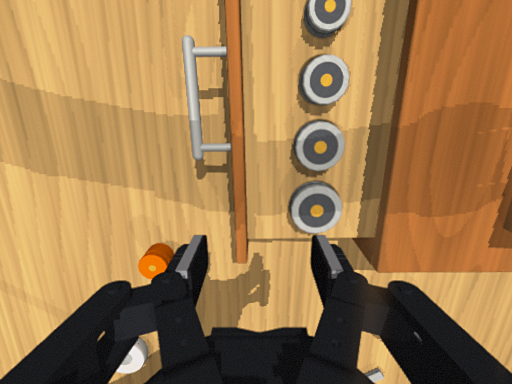

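All four dies are seated; dots run (330,6), (327,81), (321,148), (318,212) in a straight row. Now the handle, with its bar from (189,40) to (197,157).

```bash
python3 -m handwheel '{"turn":[[0,0,0],[0,0,0],[0,0,0],[0,0,0],[0,0,0],[0,0,0],[0,0,0],[0,0,0]],"offset":[[-0.062,-0.081,0.0],[-0.062,-0.081,0.04],[-0.062,-0.081,0.074],[-0.062,-0.081,0.074],[-0.062,-0.081,0.074],[-0.062,-0.081,0.074],[-0.062,-0.081,0.074],[-0.062,-0.081,0.074]],"gripper":[0.021,0.021,0.021,0.021,0.021,0.021,0.021,0.021]}'
python3 - <<'E'
from h import *
for i in range(3): im,c=cap('wrist','w24.png')
s=arm.state();print(s['ee_pos'],s['width'],to_tool([468,8.5,51],s))
g=im[170:225,200:330].min(axis=2).astype(int)
h=cv2.cvtColor(im,cv2.COLOR_RGB2HSV)
for v in (170,190,210):
    m=np.where(h[v,200:330,1]<60)[0]+200; print(v,m.min() if len(m) else 0,m.max() if len(m) else 0, ray(c,m.mean(),v,55)[:2] if len(m) else '')
E
```

```text
t: 37.43
ee_pos: [468.7, 8.9, 119.9]
orientation: [-3.141, -0.045, -0.004]
wrist_force: [0.3, -0.3, -0.9]
width: 21.2
[467.97761722   8.65916212 119.76738274] 20.671034730257677 [-0.00012119  0.00014869  0.0687673 ]
170 251 264 [465.70715883  45.08667751]
190 251 265 [466.48449821  30.20737945]
210 252 265 [467.30094416  14.58267933]
```

```bash
python3 -m handwheel '{"turn":[[0,0,0],[0,0,0],[0,0,0],[0,0,0],[0,0,0],[0,0,0],[0,0,0],[0,0,0],[0,0,0],[0,0,0]],"offset":[[0,0,0.03],[0,0,0.05],[0,0,0.069],[0,0,0.069],[0,0,0.069],[0,0,0.069],[0,0,0.069],[0,0,0.069],[0,0,0.069],[0,0,0.069]],"gripper":[0.021,0.021,0.021,0.021,0.021,0.021,0,0,0,0]}'
python3 -m handwheel '{"turn":[[0,0,0],[0,0,0],[0,0,0],[0,0,0],[0,0,0],[0,0,0],[0,0,0],[0,0,0]],"offset":[[0.002,0,0],[0.005,0,0],[0.01,0,0],[0.015,0,0],[0.02,0,0],[0.025,0,0],[0.03,0,0],[0.03,0,0]],"gripper":[0,0,0,0,0,0,0,0]}'
```

```text
t: 38.42
ee_pos: [468.0, 9.2, 51.4]
orientation: [3.141, 0.047, 0.004]
wrist_force: [-1.9, -0.5, 6.8]
width: 9.3
t: 39.08
ee_pos: [498.9, 10.4, 51.4]
orientation: [-3.141, -0.048, -0.006]
wrist_force: [0.4, 0.0, 6.3]
width: 9.0
```

Moving smoothly. On home, about 70 mm/s.

```bash
python3 -m handwheel '{"turn":[[0,0,0],[0,0,0],[0,0,0],[0,0,0],[0,0,0],[0,0,0],[0,0,0],[0,0,0],[0,0,0],[0,0,0]],"offset":[[0.004,0,0],[0.01,0,0],[0.016,-0.0002,0],[0.022,-0.0002,0],[0.028,-0.0003,0],[0.034,-0.0003,0],[0.04,-0.0004,0],[0.046,-0.0005,0],[0.052,-0.0005,0],[0.058,-0.0005,0]],"gripper":[0,0,0,0,0,0,0,0,0,0]}'
python3 -m handwheel '{"turn":[[0,0,0],[0,0,0],[0,0,0],[0,0,0],[0,0,0],[0,0,0],[0,0,0],[0,0,0]],"offset":[[0.006,0,0],[0.012,0,0],[0.018,0,0],[0.024,-0.0003,0],[0.03,-0.0003,0],[0.035,-0.0004,0],[0.035,-0.0004,0],[0.035,-0.0004,0]],"gripper":[0,0,0,0,0,0,0,0]}'
```

```text
t: 39.92
ee_pos: [555.1, 12.5, 51.4]
orientation: [3.141, 0.048, 0.001]
wrist_force: [-1.5, 0.7, 8.8]
width: 8.5
t: 40.58
ee_pos: [591.6, 14.0, 51.4]
orientation: [-3.141, -0.048, -0.007]
wrist_force: [2.2, 0.0, 4.3]
width: 9.0
```

```bash
python3 -m handwheel '{"turn":[[0,0,0],[0,0,0],[0,0,0],[0,0,0],[0,0,0],[0,0,0]],"offset":[[0.002,0,0],[0.004,0,0],[0.006,0,0],[0.008,0,0],[0.008,0,0],[0.008,0,0]],"gripper":[0,0,0,0,0,0]}'
python3 -m handwheel '{"turn":[[0,0,0],[0,0,0],[0,0,0],[0,0,0],[0,0,0]],"offset":[[0.001,0,0],[0.003,0,0],[0.005,0,0],[0.005,0,0],[0.005,0,0]],"gripper":[0,0,0,0,0]}'
```

```text
t: 41.08
ee_pos: [598.5, 14.2, 51.4]
orientation: [3.141, 0.048, 0.003]
wrist_force: [0.3, -0.3, 8.6]
width: 8.8
t: 41.5
ee_pos: [602.0, 14.4, 51.4]
orientation: [3.14, 0.048, -0.002]
wrist_force: [-3.8, -0.7, 11.3]
width: 8.9
```

```bash
python3 -m handwheel '{"turn":[[0,0,0],[0,0,0],[0,0,0],[0,0,0]],"offset":[[0.001,0,0],[0.002,0,0],[0.003,0,0],[0.003,0,0]],"gripper":[0,0,0,0]}'
python3 -m handwheel '{"turn":[[0,0,0],[0,0,0],[0,0,0],[0,0,0]],"offset":[[0.001,0,0],[0.002,0,0],[0.003,0,0],[0.003,0,0]],"gripper":[0,0,0,0]}'
```

```text
t: 41.83
ee_pos: [602.1, 14.4, 51.3]
orientation: [3.139, 0.048, -0.012]
wrist_force: [-12.2, -0.8, 18.3]
width: 9.0
t: 42.17
ee_pos: [602.1, 14.4, 51.3]
orientation: [3.137, 0.048, -0.022]
wrist_force: [-18.8, -1.1, 24.5]
width: 8.9
```

Home stop at x=602.1, exactly 135 mm from the pull-out stop. Relaxing the push, releasing and rising.

```bash
python3 -m handwheel '{"turn":[[0,0,0],[0,0,0],[0,0,0],[0,0,0],[0,0,0],[0,0,0],[0,0,0],[0,0,0]],"offset":[[-0.002,0,0],[-0.005,0,0],[-0.006,0,0],[-0.006,0,0],[-0.006,0,0],[-0.006,0,0],[-0.006,0,0],[-0.006,0,0]],"gripper":[0,0,0,0,0.021,0.021,0.021,0.021]}'
python3 -m handwheel '{"turn":[[0,0,0],[0,0,0],[0,0,0],[0,0,0],[0,0,0],[0,0,0],[0,0,0],[0,0,0]],"offset":[[0,0,-0.01],[0,0,-0.025],[0,0,-0.05],[0,0,-0.09],[0,0,-0.13],[-0.03,0,-0.17],[-0.06,0,-0.17],[-0.06,0,-0.17]],"gripper":[0.021,0.021,0.021,0.021,0.021,0.021,0.021,0.021]}'
python3 - <<'E'
from h import *
for i in range(3): im,c=cap('wrist','w25.png')
s=arm.state();print(s['ee_pos'],s['wrist_force'])
h=cv2.cvtColor(im,cv2.COLOR_RGB2HSV)
print(proj(c,[602,14,50]))
t,_=cap('top','top3.png')
o=np.zeros((384,800,3),np.uint8);o[:,:512]=im[:,:,::-1];o[:360,512:]=cv2.resize(t[80:260,100:388,::-1],(288,180)).repeat(2,0)[:, :288]
cv2.imwrite('pics/fin.png',o)
E
```

```text
t: 42.83
ee_pos: [602.5, 13.9, 49.6]
orientation: [3.141, 0.047, -0.001]
wrist_force: [-0.5, 0.5, 1.0]
width: 20.9
t: 43.5
ee_pos: [538.7, 13.1, 222.8]
orientation: [3.138, 0.05, 0.0]
wrist_force: [-1.1, 0.2, -1.3]
width: 21.2
[542.89083042  12.08068651 220.59756825] [ 0.52373071 -0.46288683 -0.83356167]
[[312.19857664 179.61335243]]
```

View pics/fin.png

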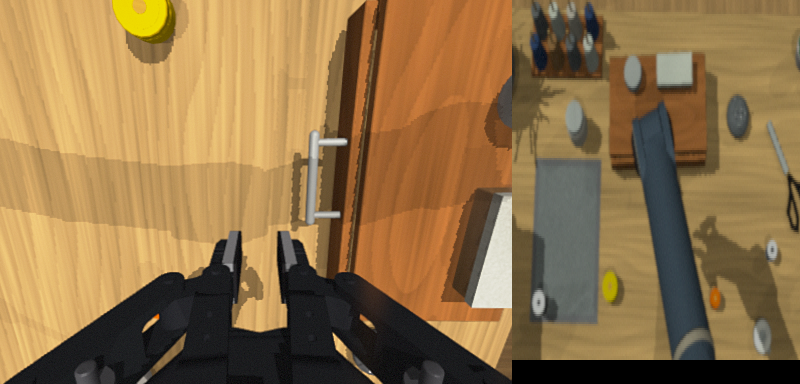

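The tray is flush with the chest and the bar is at (313,178), where it was predicted. One last scene look for a hidden die30.

Run:
```python
from h import *
im,c=cap('scene','scene1.png'); cv2.imwrite('pics/scene1b.png',cv2.resize(im[60:330,:,::-1],(800,422),interpolation=cv2.INTER_CUBIC))
```

```text
(no output)
```

View pics/scene1b.png

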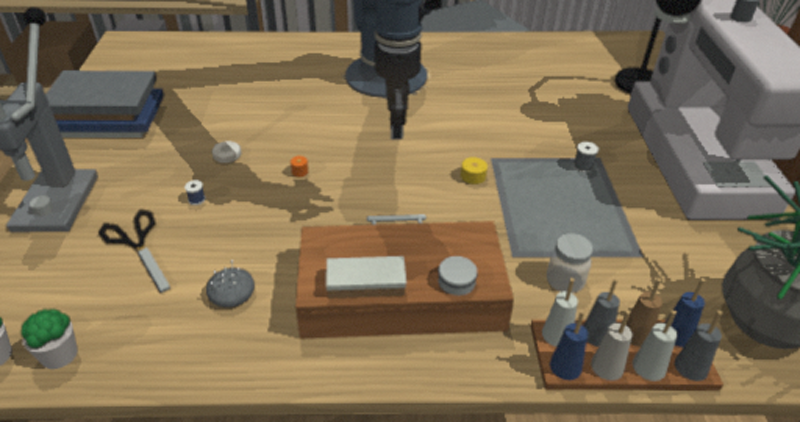

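No die is left on the desk and the bystanders are in place, so I'm handing in.

```bash
python3 -c "
from workcell import arm
print(arm.state()['t']);print(arm.hand_in())"
```

```text
43.75
the job is handed in; nothing more can be done
None
```

I handed the job in at 43.75 s of the 208 s allowed; the interface gives no verdict. I pulled the tray out to its end stop and put the four dies that were there (36, 42, 54 and 48) into their own holes. I then pushed the tray home by the handle at about 75 mm/s at most. I saw no 30 mm die in any view, so I took it as absent.

**Last checks:**
- **Dies:** in the last wrist look before closing, their centres lay in a straight row at the spacing of the holes. Measured gaps were 55, 60 and 67 mm; the true ones are 55, 61 and 67. No upward force was left when I released the 42, 48 and 54 mm dies. The 36 mm die met a few newtons as it seated.
- **Tray:** the handle stopped with a rising force 135 mm from the pull-out stop, which is the full travel. The panel looks flush with the chest.
- **Desk:** the last pictures show the spools, pincushion, jar, tape measure, shears and both look-alikes where they were, by eye. The arm stands clear, and I saw no die knocked aside during the run.

**Disagreements:**
- My first position for the 42 mm die was about 12 mm off, because I clicked on its edge. Aiming at the centre dot fixed it.
- Position readings varied by 1–3 mm while the arm settled, and I corrected for that before each insertion.
- The circle finder gave false hits on the gripper and on the dies in the tray, which I ignored. The die finder missed the 54 mm die on the grey mat, so I located that one and the 48 mm die by the dot alone.

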